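# Fetch two pieces from under the glass for a buyer

### The arm

A 6-joint arm with a two-finger parallel gripper is mounted at the origin on the work surface; the furniture and walls round the work are solid. World frame = base frame: x ahead of the robot, y to its left, z up, the work surface at z = 0. Lengths are in m, angles in rad, forces in N, time in s.
With the tool pointing down it reaches from about 0.3 to 0.85 m from the base axis. Payload 5.4 kg.
Tool frame: the origin (TCP) lies midway between the tips of the shut fingers; the grasp point (between the pads) lies grasp_offset behind it (grasp_offset is the distance from the TCP to the grasp point, in m); z points along the fingers, y is the line along which they close (so a half turn about z gives the same grasp; the last joint's range is limited). The gripper opens to 85 mm and grips with 20 to 120 N. Pads are 22 mm wide; open, the fingers measure 114 mm over their backs; the gripper's body (76 mm by 85 mm) begins 54 mm behind the grasp point. The pads swing forward as they close: fully open they stand 13 mm farther back than shut.
Start: joints at [1.002, 0.158, 1.597, -0, 1.386, -0.21], TCP at [0.202, 0.538, 0.231] pointing down, gripper open.
Joint ranges: [-2.91, 2.91], [-0.94, 2.29], [0.18, 2.7], [-1.29, 4.43], [0.17, 2.64], [-3, 3]. Speed limits (rad/s): [2.57, 2.57, 3.14, 3.14, 3.14, 3.14].

### API

Orientations are given as a unit quaternion [x, y, z, w].
In Python, from bench import get_obs, read_camera, job_done, outline_of, grasp_offset gives the robot as it stands.
- The arm moves only by the shell command python3 -m inch 'ROWS'. ROWS is JSON, one flat list of numbers, 7 for each row, row after row: the shift along the tool's x, y, z in mm, then the turn, a rotation vector about the tool's x, y, z in rad, then the finger opening in mm, from 0 to 85.4. In form: [dx, dy, dz, wx, wy, wz, grip, dx, dy, dz, wx, wy, wz, grip, ...]. A call has 1 to 12 rows; each row shifts and turns the commanded pose from where the row before left it, along the tool's axes as they then stand; what a row does not reach is not made up. A row lasts 1/10 s, in which the tool goes at most 50 mm and 8.59 degrees, less where a joint would pass 70% of its speed; a pose out of reach is approached as far as the arm can. A call is refused whole if a number of a shift passes 50 or a number of a turn 0.15, either way. A call with a gripper value outside its range is refused whole. The fingers move at their own pace and stop on an object; the grip force is fixed at half the most. Time passes only in rows, so rows that do not move let the fingers close. It gives the time, the measured TCP pose, the force, the opening and the grip force at its end, in the units of the state.
- get_obs(): the state, without advancing time (a new reading comes with each control period).
- read_camera(name): name is "scene" or "top"; returns a dict with "image" (480x640x3 uint8, red, green, blue), "z_map" (480x640 float32, m along the optical axis (not along the pixel's ray), 0 where there is no reading), "fovy" (degrees; the focal length in pixels is half the picture's height over the tangent of half this angle, whatever the lens; pixels are square), "cx", "cy" (the principal point, pixels), "distortion" ([k1, k2, p1, p2, k3] as OpenCV has them; the pictures are not rectified), "R" (3x3) and "t" (3): a world point X has camera coordinates R X + t. Camera axes: x right, y down, z forward; pixel columns grow to the right and rows downward; lengths in m; the calibration is good to about 2 mm. A picture is of the moment at which its call begins.
- job_done(): hands the job in; it is judged then, once.
Trained networks look in a picture, given as the dict that the camera call returned (one of the last four; its "shot" number tells which), for a name from the list of things; names that differ only in an ending like _2 or _b are one class to them, and where a whole thing is asked for, a point or a joint stands for the part that bears it (a point fixed in the world has none). Each returns a list of dicts, best first, with "confidence" (0 to 1); they miss things now and then, are a little off and sometimes report something else, mostly with a low value. They report only what shows in the picture. A call takes as long as a camera call. They do not tell look-alikes from the thing itself.
- outline_of(picture, thing): "mask" (480x640 bool, what is visible of it) and "rect" ([left, top, right, bottom] in pixels, round what is visible of it).
The state is a dict: "time": time; "qpos": joint angles; "dq": joint speeds; "joint_efforts": joint torques, N m; "tool_pos": TCP position; "ee_rot": TCP orientation; "wrist_force": force on the tool from outside, world axes, zero at the start; "torque": the same for the moment, N m; "width": finger opening in m; "grasp_force": force on a finger pad.
Only numpy, scipy, OpenCV 4.12 (cv2) and the standard library are available. Lean on these libraries where they do the work, as an engineer would, in place of code of your own. Each camera call takes 0.05 s, during which the arm holds its last target. There are 200 camera calls.

### The job

A buyer wants to see the tan-handled fork and the tan-handled spoon that lie in the glass-topped case. Stand the hound-head cup and the salt jar that are on its lid in the card tray for the moment, open the lid right up, and lay the fork and the spoon side by side, lengthwise and not touching, on the felt of the viewing tray. Then shut the lid and stand the cup and the jar back on it, each just where it stood; the all-silver spoon stays in the case where it lies.

Things in the scene. Friction and masses are not known exactly. Their poses are not given: they have to be found in the camera images.
- case: shallow dark wooden display case with blue felt floor, fixed to the table, 206 (x) x 250 (y) x 44 mm high without its lid; origin: centre of its underside. Its x axis points from the front edge (lifting tab) to the back edge (hinge). Walls 10 mm thick, felt 8 mm above the origin. The lid's hinge axis runs along the case's y at x = +103 mm, z = 44 mm.
- lid (a joint): the case's framed glass lid, 206 x 250 x 14 mm (flat top 58 mm above the case's origin when shut), turning about the back edge: 0 rad shut, grows as it opens, stop at 1.62 rad (just past upright). A stiff friction hinge keeps it at any angle; it takes about 1 to 5 N at the tab to move it.
- lid_tab (a point): grip point on the brass lifting tab at the middle of the lid's front edge: a flat tongue 22 mm wide (along the case's y), 8 mm thick, that sticks out 36 mm from the frame's edge; the point lies on its middle line 26 mm out from the edge, so 232 mm from the hinge axis, 51 mm above the case's origin when shut (it moves with the lid). Its axes turn with the lid; shut, they are parallel to the case's.
- hound_cup: cast silver-coloured cup with a hound's head on top, 134 mm high, round foot 74 mm across; origin: centre of its underside, z up. It stands on the lid. From 95 to 130 mm up, the head is 42 mm wide along its own y axis (64 mm along x): grip it there across y, for example 105 mm up.
- salt_jar: small round glass jar with a cream stopper, 66 mm high, 44 mm across; origin: centre of its underside, z up. It stands on the lid. Grip the glass, 20 to 50 mm up.
- tan_fork: fork with a tan handle, 152 x 21 x 10 mm, lying flat on the felt of the case; origin: its middle at the underside, x axis along it towards the prongs. The handle is 10 mm wide and 6 mm high: grip it across, at the origin.
- tan_spoon: spoon with a tan handle, 136 x 30 x 11 mm, lying flat on the felt of the case; origin: its middle at the underside, x axis along it towards the bowl. The handle is 10 mm wide and 6 mm high: grip it across, at the origin.
- silver_spoon: silver-coloured spoon with a silver handle, 125 x 28 x 10 mm, lying flat on the felt of the case; origin: its middle at the underside, x axis along it towards the bowl. It is not wanted and stays where it is.
- card_tray: open-topped tan cardboard tray, fixed, 125 (x) x 200 (y) x 43 mm high outside, walls 2 mm, inner floor 2 mm up; origin: centre of its underside. The place to set the cup and the jar aside.
- viewing_tray: low pale-wood tray lined with dark red felt, fixed, 210 (x) x 140 (y) mm, felt 198 x 128 mm and 6 mm above the origin, rim 6 mm wide and 13 mm high; origin: centre of its underside. The place for the fork and the spoon, laid along its x (either way round).
Mind the look-alikes: they are no part of the job. What is shaped like the hound_cup but orange is not meant. What is shaped like the salt_jar but blue is not meant.

How it is judged:
On the way, in this order (a step that is already met when the one before it is completed fails the run):
1. the hound-head cup and the salt jar both stand upright in the card tray, released (x of hound_cup in the frame of card_tray between -0.06 and 0.06 m and y of hound_cup in the frame of card_tray between -0.098 and 0.098 m and z of hound_cup in the frame of card_tray between -0.002 and 0.006 m and angle between each of hound_cup, salt_jar's own z axis and vertical below 0.12 rad and contact force between each of hound_cup, salt_jar and the fingers below 0.05 N and x of salt_jar in the frame of card_tray between -0.06 and 0.06 m and y of salt_jar in the frame of card_tray between -0.098 and 0.098 m and z of salt_jar in the frame of card_tray between -0.002 and 0.006 m), for 0.2 s.
2. the lid is opened right up (beyond 1.35 rad) (value of joint lid above 1.35 rad), for 0.2 s.
3. the tan-handled fork and spoon both lie flat and lengthwise on the felt of the viewing tray, not touching each other, released (x of tan_fork in the frame of viewing_tray between -0.024 and 0.024 m and y of tan_fork in the frame of viewing_tray between -0.055 and 0.055 m and z of tan_fork in the frame of viewing_tray between 0.003 and 0.01 m and angle between each of tan_fork, tan_spoon's own z axis and vertical below 0.12 rad and angle between the x axis of each of tan_fork, tan_spoon and the x axis of viewing_tray, either way round below 0.3 rad and contact force between each of tan_fork, tan_spoon and the fingers below 0.05 N and x of tan_spoon in the frame of viewing_tray between -0.031 and 0.031 m and y of tan_spoon in the frame of viewing_tray between -0.05 and 0.05 m and z of tan_spoon in the frame of viewing_tray between 0.003 and 0.01 m and contact force between tan_fork and tan_spoon below 0.02 N), for 0.2 s.
4. the lid is shut again with the cup and the jar still in the card tray (all of step 1 and value of joint lid below 0.03 rad), for 0.2 s.
At the end, for the whole second after the job is handed in: Lid under 0.03 rad; cup and jar upright on it, released, each within 15 mm of its start; tan fork and tan spoon flat on the viewing tray's felt inside its rim, within 0.3 rad of its length, not touching each other; silver spoon within 12 mm of its start; all at rest (all of step 3 and value of joint lid below 0.03 rad and distance of each of hound_cup, salt_jar from where it was at the start of the episode below 0.015 m and angle between each of hound_cup, salt_jar's own z axis and vertical below 0.12 rad and distance of silver_spoon from where it was at the start of the episode below 0.012 m and linear speed of each of hound_cup, salt_jar, tan_fork, tan_spoon below 0.02 m/s).
It fails at once if the cup or the jar is tipped (more than 0.6 rad) (angle between any of hound_cup, salt_jar's own z axis and vertical above 0.6 rad).
It also fails if it takes over 144 s, if anything falls off the work surface, if the arm or the gripper's body presses on something with over 40 N, if the wrist force passes 120 N, or if a joint passes its speed limit or range.

## Working session

There is one attempt and no reset: what is moved stays moved. The work goes in short steps, Python scripts to look and compute and a shell command to move; the robot and the scene stay as the last step left them, time stands still between calls to the robot, and variables do not carry over. Pictures are saved under pics/ and viewed, at most 17 in all, crops included, and the job is handed in when it is done.

```bash
ls; mkdir -p pics
python3 - <<'E'
from bench import *
import cv2,numpy as np
print(get_obs(), grasp_offset if not callable(grasp_offset) else grasp_offset())
for n in("scene","top"):
    p=read_camera(n); cv2.imwrite(f"pics/{n}0.png",p["image"][...,::-1]); print(n,p["fovy"],p["cx"],p["cy"],p["distortion"],p["R"],p["t"])
E
```

```text
pics
{'time': 0.0, 'qpos': array([ 1.00190375e+00,  1.59076444e-01,  1.59825594e+00,  2.36066565e-05,
        1.38618110e+00, -2.10080534e-01]), 'dq': array([ 0.00070332, -0.00086997, -0.00097168, -0.00102932,  0.00156012,
        0.00107217]), 'joint_efforts': array([-3.16809337e-04, -3.95998943e+01, -3.31426835e+01, -2.31798667e-04,
        8.32483813e-03, -3.01712490e-06]), 'tool_pos': array([0.20158796, 0.53785945, 0.23028963]), 'ee_rot': array([ 1.78447223e-01,  9.83949016e-01, -8.84080049e-04, -3.75414789e-04]), 'wrist_force': array([-0.39668851,  0.23243931,  0.80285465]), 'torque': array([ 0.00351528, -0.00929303, -0.04829807]), 'grasp_force': 0.0, 'width': 0.08519873569072967} 0.0187
scene 45.28496895720222 314.19774054477796 237.21053914469067 [-0.06637235  0.          0.          0.          0.        ] [[ 0.27088966  0.96257135  0.00867098]
 [ 0.80055965 -0.22027562 -0.55729965]
 [-0.53453067  0.15790835 -0.83026617]] [-0.11973135 -0.37606073  1.56346326]
top 48.115603592394145 316.6965147728461 233.26774386149012 [-0.02336921  0.          0.          0.          0.        ] [[-0.07861011 -0.99689183 -0.00520878]
 [-0.97553275  0.07799986 -0.2055526 ]
 [ 0.20531999 -0.01107718 -0.97863221]] [0.02918874 0.52548584 1.19865237]
```

View pics/scene0.png

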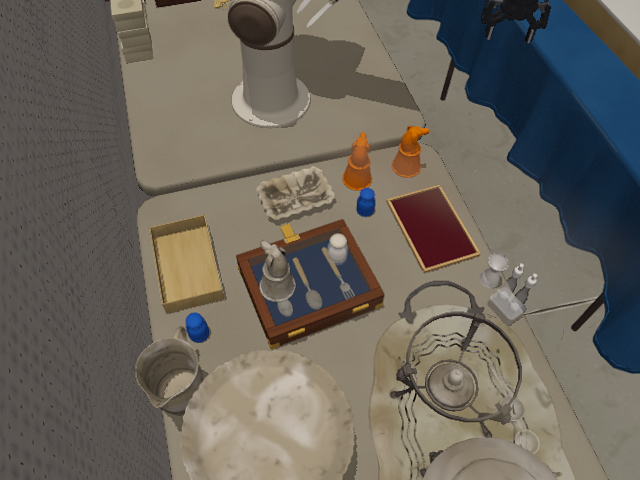

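View pics/top0.png

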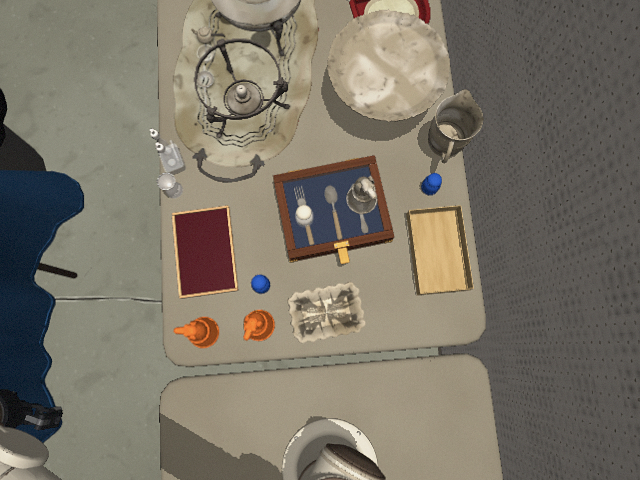

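The top picture shows the case at about (333,208), with its tab at (343,252). The card tray is at (438,250) and the viewing tray at (204,251).
- **Cup candidates:** the silver one on the lid at (363,193). The orange ones at (200,331) and (258,325) are look-alikes.
- **Jar candidates:** the clear jar with the cream stopper at (304,214). The blue ones at (260,284) and (431,183) are look-alikes.
- **Cutlery:** fork (tan) at (304,215), tan spoon at (333,212), silver spoon at (363,208) under the cup.

```bash
cat > h.py <<'E'
from bench import *
import cv2,numpy as np
from scipy.spatial.transform import Rotation as Rn
def K(p):
    f=240/np.tan(np.radians(p["fovy"])/2); return np.array([[f,0,p["cx"]],[0,f,p["cy"]],[0,0,1.]])
def rays(p,uv):
    n=cv2.undistortPoints(np.float64(uv).reshape(-1,1,2),K(p),np.array(p["distortion"])).reshape(-1,2)
    return np.c_[n,np.ones(len(n))]
def at_z(p,uv,z):
    d=rays(p,uv)@p["R"]; o=-p["R"].T@p["t"]; return o+d*((z-o[2])/d[:,2])[:,None]
def cloud(p,m):
    v,u=np.nonzero(m&(p["z_map"]>0)); c=rays(p,np.c_[u,v])*p["z_map"][v,u][:,None]
    return (c-p["t"])@p["R"]
def proj(p,X):
    return cv2.projectPoints(np.float64(X).reshape(-1,1,3),cv2.Rodrigues(p["R"])[0],p["t"],K(p),np.array(p["distortion"]))[0].reshape(-1,2)
def box(P): # min-area rect of xy
    r=cv2.minAreaRect(np.float32(P[:,:2]*1000)); return np.round(r[0],1),np.round(r[1],1),round(r[2],1)
def save(p,name,rect=None,s=1):
    im=p["image"][...,::-1]
    if rect: l,t,r,b=rect; im=cv2.resize(im[t:b,l:r],None,fx=s,fy=s,interpolation=cv2.INTER_CUBIC)
    cv2.imwrite("pics/"+name,im)
E
python3 - <<'E'
from h import *
for n in("top","scene"):
    p=read_camera(n); print("==",n)
    for t in "case lid lid_tab card_tray viewing_tray hound_cup salt_jar tan_fork tan_spoon silver_spoon".split():
        for o in outline_of(p,t)[:3]:
            if o["confidence"]<.3: continue
            P=cloud(p,o["mask"])
            z=P[:,2]
            print(t,round(o["confidence"],2),np.int32(o["rect"]),"box",*box(P),"z",np.round(np.percentile(z,[2,50,98]),3))
    save(p,n+"_crop.png",[260,140,410,280] if n=="top" else [230,200,400,350],5 if n=="top" else 4)
E
```

```text
== top
case 0.64 [273 158 391 265] box [581.3 -55.1] [258.4 249.2] 6.8 z [0.033 0.058 0.063]
lid 0.97 [275 153 394 264] box [580.2 -55. ] [260.2 252.1] 8.0 z [0.052 0.058 0.063]
lid_tab 0.59 [273 155 396 263] box [583.9 -59.2] [266.3 264.8] 6.7 z [0.046 0.058 0.064]
card_tray 0.87 [406 202 473 298] box [ 469.3 -304.3] [200.8 140.3] 0.8 z [-0.003  0.003  0.043]
viewing_tray 0.63 [168 204 238 301] box [513.9 260.6] [212.2 141.1] 3.0 z [0.001 0.007 0.015]
hound_cup 0.78 [346 180 377 214] box [ 605.7 -129.6] [75.5 89. ] 43.1 z [0.059 0.13  0.191]
hound_cup 0.75 [242 307 273 339] box [328.2 140.6] [73.1 70.2] 88.5 z [0.002 0.079 0.133]
salt_jar 0.68 [295 206 311 230] box [560.1  12.5] [35.8 40.5] 49.4 z [0.066 0.12  0.128]
salt_jar 0.56 [423 173 444 196] box [ 628.9 -298. ] [37.7 38.3] 18.1 z [0.003 0.048 0.07 ]
salt_jar 0.56 [249 274 270 290] box [422.5 128.8] [43.3 41.1] 13.8 z [0.005 0.062 0.07 ]
tan_spoon 0.43 [274 153 395 265] box [583.5 -58.9] [265.6 265. ] 6.3 z [0.05  0.058 0.063]
== scene
case 0.76 [234 218 381 349] box [574.2 -49.8] [251.1 265.3] 7.2 z [0.01  0.058 0.063]
lid 0.
[... 296 characters left out ...]
466.8 -298.2] [215.1 124.8] 0.9 z [-0.002  0.004  0.044]
viewing_tray 0.76 [388 185 479 275] box [511.2 263.6] [224.3 150.7] 3.0 z [0.001 0.007 0.015]
hound_cup 0.74 [259 243 297 300] box [ 548.4 -137.4] [184.9  71. ] 14.8 z [0.062 0.128 0.191]
hound_cup 0.6 [393 125 427 177] box [-21.9 502.6] [ 71.4 907.1] 56.1 z [0.001 0.066 0.133]
hound_cup 0.59 [341 133 371 188] box [281.3 154.5] [ 68.5 182.8] 73.4 z [0.002 0.067 0.133]
salt_jar 0.88 [354 189 378 218] box [405.3 140.4] [45.7 92.2] 63.8 z [-0.001  0.041  0.069]
salt_jar 0.72 [236 216 387 337] box [573.1 -56.8] [247.1 251.3] 6.8 z [0.053 0.058 0.063]
salt_jar 0.61 [183 314 209 344] box [ 637.4 -299.6] [38.4 40.3] 53.1 z [0.004 0.046 0.07 ]
```

View pics/top_crop.png

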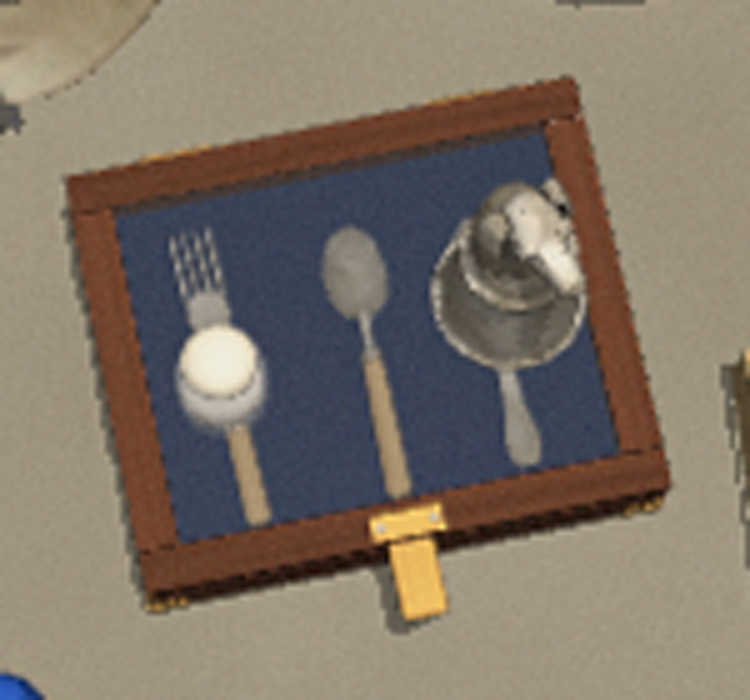

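The close crop confirms the picks: the silver cup has its foot at about (508,298) in the crop, which is (361.6,199.6) in the picture. The cream-stoppered jar is at about (304,212), and the tab at (344,255). Next I measure them precisely.

Run:
```python
from h import *
P={n:read_camera(n) for n in("top","scene")}
p=P["top"]; o=np.array([260,140])
f=lambda L:np.array(L)/5+o-0.4
C=at_z(p,f([[68,178],[575,78],[667,483],[143,583]]),.058)*1000
print("corners",np.round(C,1).tolist(),"mid",C.mean(0).round(1),"sides",[round(np.linalg.norm(C[i]-C[(i+1)%4])) for i in range(4)])
d=C[0]-C[3]+C[1]-C[2];print("yaw x",np.degrees(np.arctan2(d[1],d[0])), "y",np.degrees(np.arctan2(*(-(C[0]-C[1]+C[3]-C[2])[[0]]),(C[0]-C[1]+C[3]-C[2])[1])))
print("tab end",at_z(p,f([[405,617],[446,610],[388,543],[430,535]]),.055).round(4).tolist())
print("foot",at_z(p,f([[508,298]]),.060).round(4), "jar top",at_z(p,f([[219,360]]),.124).round(4))
for n,q in P.items():
    hsv=cv2.cvtColor(q["image"],cv2.COLOR_RGB2HSV); 
    A=cloud(q,np.ones((480,640),bool))
    h=A[(abs(A[:,0]-.6)<.07)&(abs(A[:,1]+.13)<.08)]
    for a,b in((.06,.075),(.08,.1),(.1,.13),(.13,.15),(.153,.188),(.188,.2)):
        s=h[(h[:,2]>a)&(h[:,2]<b)]
        if len(s)>5: print(n,"cup",a,b,len(s),box(s))
    j=A[(abs(A[:,0]-.56)<.05)&(abs(A[:,1]-.01)<.05)]
    for a,b in((.064,.08),(.08,.1),(.1,.115),(.115,.13)):
        s=j[(j[:,2]>a)&(j[:,2]<b)]
        if len(s)>5: print(n,"jar",a,b,len(s),box(s))
    t=A[(abs(A[:,2]-.057)<.006)&(A[:,0]>.3)&(A[:,0]<.75)&(abs(A[:,1]+.05)<.17)]; print(n,"lid",box(t),np.median(t[:,2]))
    t=A[(abs(A[:,2]-.043)<.004)&(A[:,0]>.3)&(A[:,0]<.6)&(A[:,1]<-.21)&(A[:,1]>-.4)]; print(n,"card",box(t))
    t=A[(abs(A[:,2]-.01)<.006)&(A[:,0]>.38)&(A[:,0]<.65)&(A[:,1]<.35)&(A[:,1]>.17)]; print(n,"view",box(t))
    save(q,n+"_cup.png",[340,165,400,225] if n=="top" else [245,225,315,315],6)
a=cv2.resize(cv2.imread("pics/top_cup.png"),(400,400));b=cv2.resize(cv2.imread("pics/scene_cup.png"),(311,400)); cv2.imwrite("pics/cup2.png",np.hstack([a,b]))
```

```text
corners [[674.5, 79.7, 58.0], [705.1, -166.0, 58.0], [504.4, -188.5, 58.0], [476.8, 57.3, 58.0]] mid [590.2 -54.4  58. ] sides [248, 202, 247, 199]
yaw x 6.437663247563162 y 6.7478989443829756
tab end [[0.4519, -0.0619, 0.055], [0.4537, -0.081, 0.055], [0.487, -0.0571, 0.055], [0.4893, -0.0768, 0.055]]
foot [[ 0.5983 -0.1232  0.06  ]] jar top [[0.5629 0.0138 0.124 ]]
top cup 0.06 0.075 642 (array([ 599.8, -117.5]), array([139.7, 134.8]), 0.2)
top cup 0.08 0.1 126 (array([ 586.6, -116.5]), array([63. , 33.5]), 60.5)
top cup 0.1 0.13 132 (array([ 592.7, -119.5]), array([50.4, 38.8]), 74.7)
top cup 0.13 0.15 112 (array([ 589.9, -122.8]), array([47.7, 31.5]), 88.4)
top cup 0.153 0.188 253 (array([ 591. , -121.7]), array([56.3, 40.5]), 4.2)
top cup 0.188 0.2 78 (array([ 595.2, -122.3]), array([27.6, 32.6]), 84.2)
top jar 0.064 0.08 38 (array([562. ,  10.7]), array([85.8, 89.7]), 88.8)
top jar 0.08 0.1 79 (array([556.7,  14. ]), array([28.7, 41.3]), 3.6)
top jar 0.1 0.115 38 (array([553.3,  14.5]), array([18.7, 37.7]), 3.3)
top jar 0.115 0.13 181 (array([563.1,  14.8]), array([31.3, 32.9])
[... 487 characters left out ...]
25.9]), array([49.8, 32.6]), 72.1)
scene cup 0.153 0.188 428 (array([ 599.4, -129.9]), array([61.2, 40.4]), 50.3)
scene cup 0.188 0.2 108 (array([ 597.1, -123.5]), array([29.6, 31.8]), 89.7)
scene jar 0.064 0.08 79 (array([551.8,  18.2]), array([66.1, 83.2]), 82.8)
scene jar 0.08 0.1 144 (array([574.2,  10.9]), array([41.6, 26.9]), 72.8)
scene jar 0.1 0.115 91 (array([572.4,  10.6]), array([37.4, 25.2]), 69.8)
scene jar 0.115 0.13 203 (array([565.4,  14.2]), array([32.5, 33.7]), 72.7)
scene lid (array([518. , -24.1]), array([355.7, 328.7]), 7.1) 0.05840370308231232
scene card (array([ 471. , -298.4]), array([205. , 124.6]), 0.8)
scene view (array([515.1, 260.1]), array([177.4, 269.7]), 89.6)
```

View pics/cup2.png

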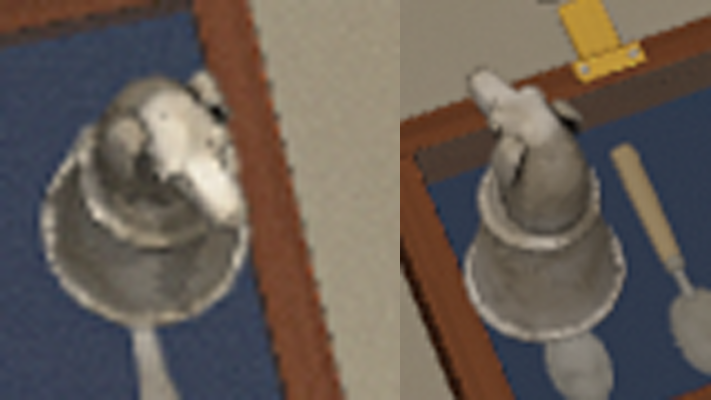

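The cup's snout points to the lower right in the top view (world -x, -y). Next I merge both clouds for the head, lid and tray poses, and add a move-planning helper.

```bash
cat >> h.py <<'E'
def togo(x,y,z,th=None,G=False):
    """turn about tool z and then shift in tool axes (mm) to TCP (or grasp point if G) at x,y,z, tool down, tool-y at angle th deg (mod 180)"""
    o=get_obs(); R=Rn.from_quat(o["ee_rot"]); M=R.as_matrix(); cur=np.degrees(np.arctan2(M[1,1],M[0,1]))
    d=0 if th is None else (th-cur+90)%180-90
    a=np.radians(cur+d); ty=np.array([np.cos(a),np.sin(a),0]); tz=np.array([0,0,-1]); tx=np.cross(ty,tz)
    T=np.array([x,y,z-(grasp_offset if G else 0)]); D=(T-o["tool_pos"])*1000
    err=(R.inv()*Rn.from_matrix(np.c_[tx,ty,tz])).as_rotvec()
    print("t %.2f pos %s th %.1f | shift %s rotvec %s | F %s w %.1f gf %.1f q6 %.2f"%(o["time"],o["tool_pos"].round(4),cur,np.round([D@tx,D@ty,D@tz],1),err.round(3),o["wrist_force"].round(1),o["width"]*1e3,o["grasp_force"],o["qpos"][5]))
E
python3 - <<'E'
from h import *
P=[read_camera(n) for n in("top","scene")]
As=[cloud(q,np.ones((480,640),bool)) for q in P]
A=np.vstack(As)
def sel(A,c,r,a,b): return A[(np.hypot(A[:,0]-c[0],A[:,1]-c[1])<r)&(A[:,2]>a)&(A[:,2]<b)]
for nm,B in(("top",As[0]),("scene",As[1]),("both",A)):
    for a,b in((.153,.163),(.163,.175),(.175,.188)): s=sel(B,(.598,-.125),.06,a,b); print("head",nm,a,b,len(s),box(s))
# cup body circle fits, jar circle fits
from scipy.optimize import least_squares
for nm,c,r,a,b in(("cup",(.598,-.123),.045,.075,.1),("cup",(.598,-.123),.045,.1,.13),("jar",(.563,.014),.03,.08,.1),("jar",(.563,.014),.03,.09,.108)):
    s=sel(A,c,r,a,b); f=lambda v:np.hypot(s[:,0]-v[0],s[:,1]-v[1])-v[2]; v=least_squares(f,[*c,.025],loss="soft_l1",f_scale=.002).x; print(nm,len(s),v.round(4))
# rotated extents
def ext(s,yaw,c):
    a=np.radians(yaw); R=np.array([[np.cos(a),-np.sin(a)],[np.sin(a),np.cos(a)]]); l=(s[:,:2]-c)@R; lo,hi=np.percentile(l,[.7,99.3],axis=0); return (c+R@((lo+hi)/2)).round(4),((hi-lo)*1000).round(1)
for i,B in enumerate(As):
    for yaw in(6,6.5,7,7.5):
        s=B[(abs(B[:,2]-.058)<.005)]; a=np.radians(yaw); l=(s[:,:2]-[.59,-.0545])@np.array([[np.cos(a),-np.sin(a)],[np.sin(a),np.cos(a)]]); s=s[(abs(l[:,0])<.112)&(abs(l[:,1])<.134)]; print("lid",i,yaw,ext(s,yaw,np.array([.59,-.0545])))
    hsv=cv2.cvtColor(P[i]["image"],cv2.COLOR_RGB2HSV); 
    m=(hsv[...,0]>18)&(hsv[...,0]<28)&(hsv[...,1]>140)&(hsv[...,2]>120); t=cloud(P[i],m); t=sel(t,(.47,-.068),.035,.04,.065); print("tab",len(t),box(t))
    m=((hsv[...,0]>165)|(hsv[...,0]<6))&(hsv[...,1]>150)&(hsv[...,2]<130); t=cloud(P[i],m); t=sel(t,(.514,.26),.14,-.005,.02); print("felt",len(t),box(t))
togo(.598,-.125,.30,None)
E
```

```text
head top 0.153 0.163 18 (array([ 602.4, -117.8]), array([34.6, 28.9]), 59.8)
head top 0.163 0.175 33 (array([ 599.6, -119.2]), array([35.8, 35.5]), 62.8)
head top 0.175 0.188 193 (array([ 592.4, -130.1]), array([52.9, 37.1]), 49.6)
head scene 0.153 0.163 69 (array([ 612.7, -115. ]), array([21.5, 39.8]), 34.9)
head scene 0.163 0.175 114 (array([ 604.7, -126.1]), array([46. , 36.3]), 68.5)
head scene 0.175 0.188 260 (array([ 592.1, -123.6]), array([53.4, 38.6]), 4.9)
head both 0.153 0.163 87 (array([ 607.3, -118.5]), array([33.5, 39.6]), 48.0)
head both 0.163 0.175 147 (array([ 600.8, -121.8]), array([41.5, 49.2]), 85.2)
head both 0.175 0.188 453 (array([ 590.9, -122.9]), array([55.8, 40. ]), 4.9)
cup 443 [ 0.6008 -0.1234  0.0304]
cup 424 [ 0.601  -0.123   0.0261]
jar 211 [0.5646 0.0145 0.021 ]
jar 255 [0.5646 0.0146 0.0193]
lid 0 6 (array([ 0.588 , -0.0543]), array([204.8, 246.9]))
lid 0 6.5 (array([ 0.5883, -0.0543]), array([204.2, 246.7]))
lid 0 7 (array([ 0.5882, -0.0542]), array([203.9, 246.6]))
lid 0 7.5 (array([ 0.5882, -0.0542]), array([204.1, 246.6]))
tab 162 (array([477.7, -69.1]), array([46.8, 32.2]), 10.9)
felt 2694 (array([515.8, 261.3]), array([195.2, 125.8]), 3.5)
lid 1 6 (array([ 0.5917, -0.0548]), array([206.1, 247.5]))
lid 1 6.5 (array([ 0.5918, -0.0548]), array([205.4, 247.1]))
lid 1 7 (array([ 0.5917, -0.0549]), array([205.4, 247.3]))
lid 1 7.5 (array([ 0.5917, -0.0549]), array([205.6, 247.4]))
tab 183 (array([477.3, -67.2]), array([50.9, 34.1]), 3.0)
felt 2754 (array([514.1, 261.8]), array([196.2, 126. ]), 3.7)
t 1.40 pos [0.2019 0.5384 0.2313] th 69.4 | shift [-603.8 -482.   -68.7] rotvec [-0. -0. -0.] | F [-0.9 -0.3 -0.7] w 85.4 gf 0.0 q6 -0.21
```

Run:
```python
from h import *
def at(p,u,v):
    m=np.zeros((480,640),bool); m[round(v)-1:round(v)+2,round(u)-1:round(u)+2]=1; c=cloud(p,m); c=c[c[:,2]>.1]; return np.median(c,0).round(4) if len(c) else None
q=read_camera("scene"); p=read_camera("top")
print("snout",at(q,264.5,244.5),at(p,373.5,194.5)); print("ears",at(q,271,259),at(q,282,251)); print("top ear R",at(p,371,178),"earL",at(p,358.5,185.5))
# yaw by symmetric fit: for head cloud z>.15 find yaw where perpendicular extent is least
A=np.vstack([cloud(x,np.ones((480,640),bool)) for x in(p,q)])
s=A[(np.hypot(A[:,0]-.601,A[:,1]+.123)<.065)&(A[:,2]>.155)&(A[:,2]<.195)][:,:2]
for th in range(0,180,10):
    n=np.array([np.cos(np.radians(th)),np.sin(np.radians(th))]); l=(s-[.601,-.123])@n*1000; print(th,np.percentile(l,[1,50,99]).round(1))
```

```text
snout [ 0.5769 -0.1375  0.1848] [ 0.5742 -0.1385  0.1833]
ears [ 0.6124 -0.1326  0.1867] [ 0.5988 -0.1075  0.1833]
top ear R [ 0.6085 -0.1355  0.1865] earL [ 0.594  -0.1064  0.1847]
0 [-33.7   0.8  22.9]
10 [-36.1   1.1  23.2]
20 [-37.4   1.5  23.5]
30 [-37.4   1.5  23.3]
40 [-36.4   1.2  23.1]
50 [-34.4   0.6  22.5]
60 [-31.7  -0.4  21.6]
70 [-28.2  -0.9  20.9]
80 [-24.1  -1.4  20.4]
90 [-19.6  -1.9  20.2]
100 [-19.1  -1.8  20.7]
110 [-20.3  -1.2  21. ]
120 [-20.6  -0.5  20.5]
130 [-20.9   0.3  20.1]
140 [-21.3   0.4  19.5]
150 [-21.2   0.   23.2]
160 [-21.5  -0.4  27.6]
170 [-22.4  -0.5  30.8]
```

```bash
python3 -m inch '[-50,-20,-10,0,0,0,85,-50,-40,-10,0,0,0,85,-50,-40,-10,0,0,0,85,-50,-40,-10,0,0,0,85,-50,-40,-10,0,0,0,85,-50,-40,-10,0,0,0,85,-50,-40,-10,0,0,0,85,-50,-40,0,0,0,0,85,-50,-40,0,0,0,0,85,-50,-40,0,0,0,0,85]'
```

```text
time: 2.5
tool_pos: [0.4675, 0.1198, 0.2871]
ee_rot: [0.179, 0.984, 0.0, 0.001]
wrist_force: [0.5, 0.1, 0.3]
width: 0.0849
grasp_force: 0.0
```

The snout gives an x axis of about 30° and the ears a y axis of about 118°, so I grip the head across 118°. The centre is (0.600,-0.1235).

```bash
python3 -m inch '[0,0,-20,0,0,-0.14,85,0,0,-20,0,0,-0.14,85,0,0,0,0,0,-0.14,85,0,0,0,0,0,-0.14,85,0,0,0,0,0,-0.14,85,0,0,0,0,0,-0.14,85]'; python3 -c "
from h import *
togo(.600,-.1235,.30,118); togo(.600,-.1235,.168,118,True)"
```

```text
time: 3.1
tool_pos: [0.4667, 0.1217, 0.3269]
ee_rot: [-0.241, 0.971, -0.0, 0.0]
wrist_force: [0.2, 0.3, -0.6]
width: 0.0852
grasp_force: 0.0
t 3.10 pos [0.4667 0.1217 0.3269] th 117.9 | shift [  -2.6 -279.    26.9] rotvec [-0.     0.    -0.002] | F [ 0.2  0.3 -0.6] w 85.2 gf 0.0 q6 -2.05
t 3.10 pos [0.4667 0.1217 0.3269] th 117.9 | shift [  -2.6 -279.   177.6] rotvec [-0.     0.    -0.002] | F [ 0.2  0.3 -0.6] w 85.2 gf 0.0 q6 -2.05
```

```bash
python3 -m inch '[0,-45,0,0,0,0,85,0,-45,0,0,0,0,85,0,-45,0,0,0,0,85,0,-45,0,0,0,0,85,0,-45,0,0,0,0,85,-3,-40,0,0,0,0,85,0,-14,0,0,0,0,85,0,0,0,0,0,0,85]'; python3 -c "
from h import *
togo(.600,-.1235,.168,118,True)
p=read_camera('scene'); save(p,'s1.png',[200,140,360,320],3)"
```

```text
time: 3.9
tool_pos: [0.5987, -0.1256, 0.326]
ee_rot: [-0.237, 0.971, 0.0, -0.0]
wrist_force: [0.4, 0.9, -0.6]
width: 0.0851
grasp_force: 0.0
t 3.90 pos [ 0.5987 -0.1256  0.326 ] th 117.4 | shift [ -2.1   1.2 176.7] rotvec [ 0.001 -0.001 -0.01 ] | F [ 0.4  0.9 -0.6] w 85.1 gf 0.0 q6 -2.45
```

View pics/s1.png

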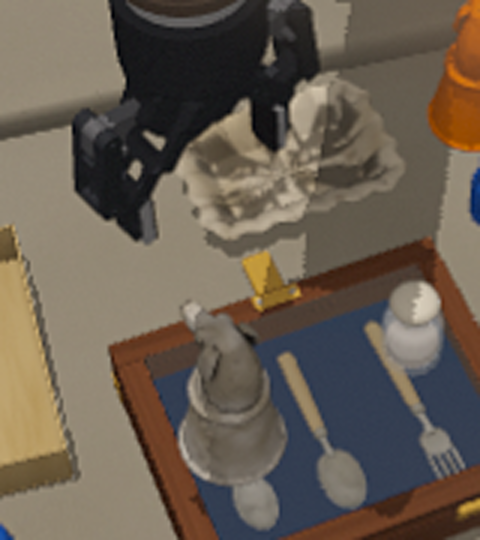

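The open gripper sits over the cup with its fingers across the head, so I descend and grip.

```bash
python3 -m inch '[-2,1,30,0,0,0,85,0,0,30,0,0,0,85,0,0,30,0,0,0,85,0,0,30,0,0,0,85,0,0,30,0,0,0,85,0,0,17,0,0,0,85,0,0,10,0,0,0,85,0,0,0,0,0,0,85]'; python3 -c "
from h import *
togo(.600,-.1235,.168,118,True)"
python3 -m inch '[0,0,0,0,0,0,60,0,0,0,0,0,0,45,0,0,0,0,0,0,35,0,0,0,0,0,0,35,0,0,0,0,0,0,35,0,0,0,0,0,0,35]'; python3 -c "
from h import *
togo(.600,-.1235,.168,118,True)"
```

```text
time: 4.75
tool_pos: [0.5988, -0.1207, 0.1488]
ee_rot: [-0.239, 0.971, 0.001, -0.001]
wrist_force: [-0.3, -0.3, 1.2]
width: 0.0852
grasp_force: 0.0
t 4.75 pos [ 0.5988 -0.1207  0.1488] th 117.7 | shift [ 0.3 -3.  -0.5] rotvec [ 0.002 -0.001 -0.006] | F [-0.3 -0.3  1.2] w 85.2 gf 0.0 q6 -2.45
time: 5.35
tool_pos: [0.6, -0.1226, 0.1501]
ee_rot: [-0.238, 0.971, -0.0, 0.0]
wrist_force: [0.1, -0.2, 2.0]
width: 0.0346
grasp_force: 0.7
t 5.35 pos [ 0.6    -0.1226  0.1501] th 117.6 | shift [ 0.5 -0.8  0.8] rotvec [-0.001  0.    -0.008] | F [ 0.1 -0.2  2. ] w 34.6 gf 0.7 q6 -2.45
```

```bash
python3 -m inch '[0,0,0,0,0,0,10,0,0,0,0,0,0,0,0,0,0,0,0,0,0,0,0,0,0,0,0,0]'; python3 -c "
from h import *
togo(.600,-.1235,.168,118,True)
p=read_camera('scene'); save(p,'s2.png',[200,140,360,320],3)"
```

```text
time: 5.75
tool_pos: [0.6004, -0.1227, 0.1506]
ee_rot: [-0.238, 0.971, -0.001, 0.001]
wrist_force: [0.2, -1.1, 5.1]
width: 0.0318
grasp_force: 59.3
t 5.75 pos [ 0.6004 -0.1227  0.1506] th 117.6 | shift [ 0.7 -0.5  1.3] rotvec [-0.001  0.001 -0.008] | F [ 0.2 -1.1  5.1] w 31.8 gf 59.3 q6 -2.45
```

View pics/s2.png

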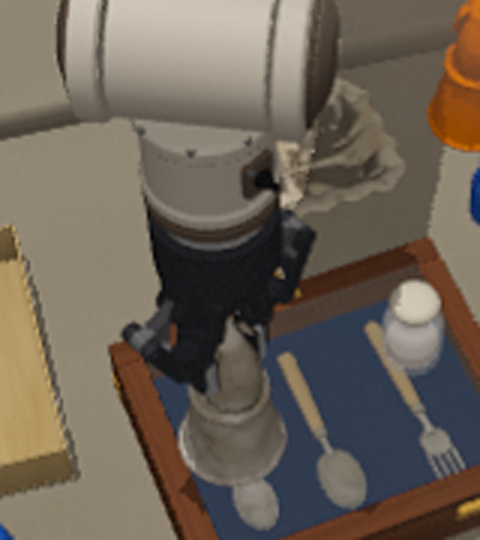

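The cup is held (59 N at 32 mm) and has not shifted. I record this pose for the return: TCP (0.6004,-0.1227,0.1506) at 117.6°. Now I lift it and carry it to the tray.

```bash
python3 -m inch '[0,0,-10,0,0,0,0,0,0,-20,0,0,0,0,0,0,-25,0,0,0,0,0,0,-25,0,0,0,0,0,0,-25,0,0,0,0,0,0,0,0,0,0,0]'; python3 -c "
from h import *
togo(.420,-.298,.17,117.6);togo(.420,-.298,.0956,117.6)"
```

```text
time: 6.4
tool_pos: [0.6013, -0.1229, 0.2585]
ee_rot: [-0.238, 0.971, -0.002, 0.002]
wrist_force: [0.2, -0.3, -1.6]
width: 0.0319
grasp_force: 59.1
t 6.40 pos [ 0.6013 -0.1229  0.2585] th 117.6 | shift [241.8 -71.1  88.5] rotvec [-0.005  0.004 -0.   ] | F [ 0.2 -0.3 -1.6] w 31.9 gf 59.1 q6 -2.45
t 6.40 pos [ 0.6013 -0.1229  0.2585] th 117.6 | shift [241.8 -71.1 162.9] rotvec [-0.005  0.004 -0.   ] | F [ 0.2 -0.3 -1.6] w 31.9 gf 59.1 q6 -2.45
```

```bash
python3 -m inch '[20,-6,0,0,0,0,0,30,-9,0,0,0,0,0,30,-9,0,0,0,0,0,30,-9,0,0,0,0,0,30,-9,0,0,0,0,0,30,-9,0,0,0,0,0,30,-9,5,0,0,0,0,30,-9,10,0,0,0,0,12,-2,15,0,0,0,0,0,0,20,0,0,0,0,0,0,20,0,0,0,0,0,0,0,0,0,0,0]'; python3 -c "
from h import *
togo(.420,-.298,.0956,117.6)
p=read_camera('top'); save(p,'t3.png',[380,150,500,330],3)"
```

```text
time: 7.6
tool_pos: [0.416, -0.2944, 0.1796]
ee_rot: [-0.238, 0.971, 0.004, -0.002]
wrist_force: [-0.5, 0.1, -3.0]
width: 0.0315
grasp_force: 59.1
t 7.60 pos [ 0.416  -0.2944  0.1796] th 117.6 | shift [-1.9 -5.  84. ] rotvec [ 0.01  -0.002 -0.001] | F [-0.5  0.1 -3. ] w 31.5 gf 59.1 q6 -2.91
```

View pics/t3.png

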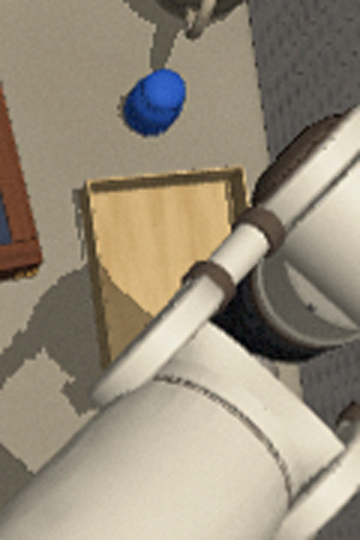

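The tray is clear below, but q6 is at -2.91, near its limit. I'll turn back about 0.3 rad before lowering.

```bash
python3 -m inch '[0,-5,0,0,0,0.1,0,0,0,0,0,0,0.1,0,0,0,0,0,0,0.1,0,0,0,15,0,0,0,0,0,0,20,0,0,0,0,0,0,20,0,0,0,0,0,0,15,0,0,0,0,0,0,5,0,0,0,0,0,0,0,0,0,0,0]'; python3 -c "
from h import *
togo(.420,-.298,.0956)"
```

```text
time: 8.55
tool_pos: [0.4206, -0.3014, 0.1097]
ee_rot: [-0.091, 0.996, 0.0, -0.0]
wrist_force: [-0.5, 1.0, -1.9]
width: 0.0314
grasp_force: 59.2
t 8.55 pos [ 0.4206 -0.3014  0.1097] th 100.4 | shift [-0.1  3.5 14.1] rotvec [ 0.001 -0.     0.   ] | F [-0.5  1.  -1.9] w 31.4 gf 59.2 q6 -2.61
```

```bash
python3 -m inch '[0,3,5,0,0,0,0,0,0,3,0,0,0,0,0,0,0,0,0,0,0]'; python3 -c "
from h import *
togo(.420,-.298,.0956)"; python3 -m inch '[0,0,2,0,0,0,0,0,0,2,0,0,0,0,0,0,0,0,0,0,0]'; python3 -c "
from h import *
togo(.420,-.298,.0956)"
```

```text
time: 8.85
tool_pos: [0.42, -0.2987, 0.1018]
ee_rot: [-0.091, 0.996, -0.0, 0.0]
wrist_force: [-0.6, -0.0, -1.9]
width: 0.0316
grasp_force: 59.2
t 8.85 pos [ 0.42   -0.2987  0.1018] th 100.4 | shift [-0.2  0.7  6.2] rotvec [-0.  0.  0.] | F [-0.6 -0.  -1.9] w 31.6 gf 59.2 q6 -2.61
time: 9.15
tool_pos: [0.4198, -0.2987, 0.0975]
ee_rot: [-0.09, 0.996, 0.0, -0.0]
wrist_force: [0.1, 0.6, -2.0]
width: 0.0317
grasp_force: 59.2
t 9.15 pos [ 0.4198 -0.2987  0.0975] th 100.4 | shift [-0.3  0.7  1.9] rotvec [ 0. -0.  0.] | F [ 0.1  0.6 -2. ] w 31.7 gf 59.2 q6 -2.61
```

```bash
python3 -m inch '[0,0,2,0,0,0,0,0,0,0,0,0,0,0]'; python3 -c "
from h import *
togo(.420,-.298,.0956)"; python3 -m inch '[0,0,1,0,0,0,0,0,0,1,0,0,0,0,0,0,0,0,0,0,0]';  python3 -c "
from h import *
togo(.420,-.298,.0956)"
```

```text
time: 9.35
tool_pos: [0.4198, -0.2987, 0.0955]
ee_rot: [-0.09, 0.996, 0.0, -0.0]
wrist_force: [0.3, -0.1, -1.7]
width: 0.0313
grasp_force: 59.2
t 9.35 pos [ 0.4198 -0.2987  0.0955] th 100.4 | shift [-0.3  0.7 -0.1] rotvec [ 0. -0.  0.] | F [ 0.3 -0.1 -1.7] w 31.3 gf 59.2 q6 -2.61
time: 9.65
tool_pos: [0.4202, -0.2992, 0.0946]
ee_rot: [-0.091, 0.996, -0.0, 0.0]
wrist_force: [-2.3, 1.3, 4.4]
width: 0.0315
grasp_force: 60.3
t 9.65 pos [ 0.4202 -0.2992  0.0946] th 100.4 | shift [-0.   1.2 -1. ] rotvec [-0.001  0.     0.   ] | F [-2.3  1.3  4.4] w 31.5 gf 60.3 q6 -2.61
```

Contact with the tray floor is confirmed (+6 N). Now I release, retract, and go for the jar.

```bash
python3 -m inch '[0,0,0,0,0,0,40,0,0,0,0,0,0,60,0,0,0,0,0,0,85,0,0,0,0,0,0,85,0,0,0,0,0,0,85,0,0,-15,0,0,0,85,0,0,-30,0,0,0,85,0,0,-40,0,0,0,85,0,0,-40,0,0,0,85,0,0,-40,0,0,0,85,0,0,0,0,0,0.15,85,0,0,0,0,0,0.03,85]';python3 -c "
from h import *
togo(.5645,.0145,.25,90)"
```

```text
time: 10.85
tool_pos: [0.4206, -0.2995, 0.2607]
ee_rot: [0.001, 1.0, -0.001, 0.001]
wrist_force: [-0.4, 0.9, -0.2]
width: 0.0847
grasp_force: 0.0
t 10.85 pos [ 0.4206 -0.2995  0.2607] th 89.9 | shift [-143.9  314.    10.7] rotvec [-0.003  0.003 -0.002] | F [-0.4  0.9 -0.2] w 84.7 gf 0.0 q6 -2.42
```

```bash
python3 -m inch '[-20,44,0,0,0,0,85,-20,44,0,0,0,0,85,-20,44,0,0,0,0,85,-20,44,0,0,0,0,85,-20,44,0,0,0,0,85,-20,44,0,0,0,0,85,-20,44,0,0,0,0,85,-4,6,0,0,0,0,85,0,0,0,0,0,0,85]';python3 -c "
from h import *
togo(.5645,.0145,.0793,90)
for n in('top','scene'):
    p=read_camera(n)
    s=cloud(p,np.ones((480,640),bool)); s=s[(np.hypot(s[:,0]-.42,s[:,1]+.298)<.05)&(s[:,2]>.05)]; print(n,len(s),[(a,box(s[(s[:,2]>a)&(s[:,2]<a+.03)])) for a in(.05,.1)], s[:,2].max())
    if n=='top': save(p,'t4.png',[260,150,500,330],3)"
```

```text
time: 11.75
tool_pos: [0.5638, 0.0166, 0.2584]
ee_rot: [-0.002, 1.0, -0.0, -0.0]
wrist_force: [-0.0, -1.3, 0.1]
width: 0.0851
grasp_force: 0.0
t 11.75 pos [0.5638 0.0166 0.2584] th 90.2 | shift [ -0.7  -2.1 179.1] rotvec [-0.    -0.     0.004] | F [-0.  -1.3  0.1] w 85.1 gf 0.0 q6 -1.76
top 561 [(0.05, (array([ 416. , -287.6]), array([52.5, 29.3]), 17.7)), (0.1, (array([ 411.7, -295.8]), array([40.4, 56.6]), 76.3))] 0.1386185855754928
scene 819 [(0.05, (array([ 428.9, -299.9]), array([42.9, 52.6]), 2.7)), (0.1, (array([ 418.1, -303.5]), array([58.3, 41.2]), 34.5))] 0.1381074119939233
```

View pics/t4.png

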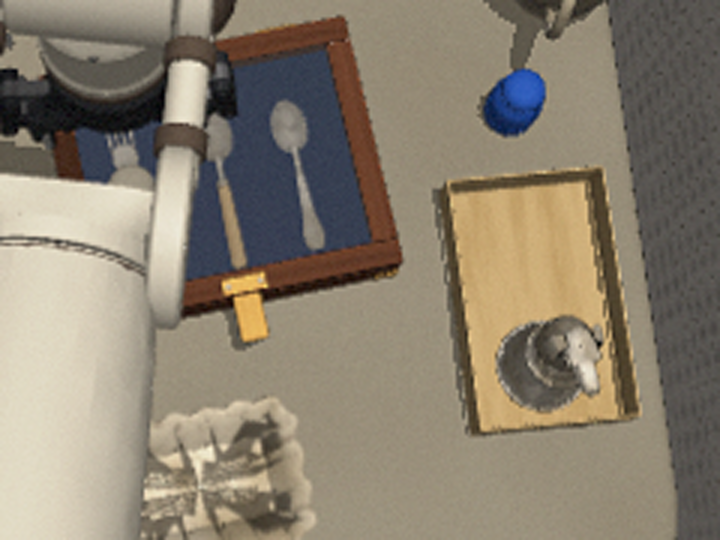

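The cup stands upright in the tray at crop (550,365), and its top is at 0.138 as expected. On to the jar.

```bash
python3 -m inch '[0,-2,30,0,0,0,85,0,0,40,0,0,0,85,0,0,40,0,0,0,85,0,0,40,0,0,0,85,0,0,20,0,0,0,85,0,0,7,0,0,0,85,0,0,0,0,0,0,70,0,0,0,0,0,0,50,0,0,0,0,0,0,30,0,0,0,0,0,0,20,0,0,0,0,0,0,20,0,0,0,0,0,0,20]';python3 -c "
from h import *
togo(.5645,.0145,.0793,90)"
```

```text
time: 13.05
tool_pos: [0.5652, 0.0129, 0.0843]
ee_rot: [-0.001, 1.0, -0.001, 0.002]
wrist_force: [-0.8, 0.1, 5.7]
width: 0.0392
grasp_force: 60.2
t 13.05 pos [0.5652 0.0129 0.0843] th 90.1 | shift [0.7 1.6 5. ] rotvec [-0.001  0.004  0.001] | F [-0.8  0.1  5.7] w 39.2 gf 60.2 q6 -1.76
```

The jar is held. I'll lift it and carry it to the tray at (0.535,-0.298).

```bash
python3 -m inch '[0,0,-10,0,0,0,20,0,0,-25,0,0,0,20,0,0,-30,0,0,0,20,0,0,-30,0,0,0,20,0,-30,0,0,0,0,20,4,-40,0,0,0,0,20,4,-40,0,0,0,0,20,4,-40,0,0,0,0,20,4,-40,0,0,0,0,20,4,-40,0,0,0,0,20,4,-40,0,0,0,0,20,4,-30,0,0,0,0,20]';python3 -m inch '[0,0,0,0,0,0,20,0,0,0,0,0,0,20]';python3 -c "
from h import *
togo(.535,-.298,.0293,90)"
```

```text
time: 14.25
tool_pos: [0.5356, -0.2892, 0.1779]
ee_rot: [-0.0, 1.0, -0.001, 0.0]
wrist_force: [1.3, 1.0, -1.2]
width: 0.0395
grasp_force: 60.7
time: 14.45
tool_pos: [0.5359, -0.287, 0.1773]
ee_rot: [0.0, 1.0, 0.0, 0.0]
wrist_force: [0.8, 0.4, -0.5]
width: 0.0391
grasp_force: 60.8
t 14.45 pos [ 0.5359 -0.287   0.1773] th 90.0 | shift [  0.9 -11.  148. ] rotvec [ 0.     0.001 -0.   ] | F [ 0.8  0.4 -0.5] w 39.1 gf 60.8 q6 -2.26
```

```bash
python3 -m inch '[1,-11,0,0,0,0,20,0,0,30,0,0,0,20,0,0,35,0,0,0,20,0,0,35,0,0,0,20,0,0,25,0,0,0,20,0,0,10,0,0,0,20,0,0,5,0,0,0,20,0,0,3,0,0,0,20,0,0,0,0,0,0,20]';python3 -c "
from h import *
togo(.535,-.298,.0293,90)"
```

```text
time: 15.35
tool_pos: [0.5358, -0.2982, 0.035]
ee_rot: [-0.001, 1.0, -0.001, 0.001]
wrist_force: [0.4, -0.8, -1.9]
width: 0.0389
grasp_force: 60.8
t 15.35 pos [ 0.5358 -0.2982  0.035 ] th 90.1 | shift [0.8 0.2 5.7] rotvec [-0.001  0.002  0.001] | F [ 0.4 -0.8 -1.9] w 38.9 gf 60.8 q6 -2.28
```

```bash
python3 -m inch '[0,0,3,0,0,0,20,0,0,2,0,0,0,20,0,0,0,0,0,0,20]';python3 -m inch '[0,0,1,0,0,0,20,0,0,1,0,0,0,20,0,0,0,0,0,0,20]';python3 -c "
from h import *
togo(.535,-.298,.0293,90)"
```

```text
time: 15.65
tool_pos: [0.5349, -0.2977, 0.0288]
ee_rot: [-0.001, 1.0, -0.0, 0.0]
wrist_force: [-0.7, 0.6, -1.0]
width: 0.0391
grasp_force: 60.8
time: 15.95
tool_pos: [0.535, -0.2978, 0.0283]
ee_rot: [-0.001, 1.0, 0.0, -0.0]
wrist_force: [-4.0, 2.1, 10.3]
width: 0.0391
grasp_force: 62.0
t 15.95 pos [ 0.535  -0.2978  0.0283] th 90.1 | shift [-0.  -0.2 -1. ] rotvec [ 0.    -0.001  0.001] | F [-4.   2.1 10.3] w 39.1 gf 62.0 q6 -2.28
```

```bash
python3 -m inch '[0,0,-1,0,0,0,40,0,0,0,0,0,0,55,0,0,0,0,0,0,60,0,0,0,0,0,0,60,0,0,-15,0,0,0,60,0,0,-40,0,0,0,60,0,0,-50,0,0,0,60,0,0,-50,0,0,0,60,0,0,-40,0,0,0,60,0,0,0,0,0,-0.12,60,0,0,0,0,0,0,45]';python3 -c "
from h import *
togo(.4619,-.0698,.12,96.8)"
```

```text
time: 17.05
tool_pos: [0.5358, -0.2983, 0.2258]
ee_rot: [-0.061, 0.998, -0.002, 0.002]
wrist_force: [-0.4, 0.8, -1.0]
width: 0.047
grasp_force: 0.0
t 17.05 pos [ 0.5358 -0.2983  0.2258] th 97.0 | shift [ 46.3 235.6 105.8] rotvec [-0.003  0.003  0.003] | F [-0.4  0.8 -1. ] w 47.0 gf 0.0 q6 -2.40
```

```bash
python3 -m inch '[0,40,0,0,0,0,45,8,40,0,0,0,0,45,10,40,0,0,0,0,45,10,40,0,0,0,0,45,10,40,0,0,0,0,45,8,36,30,0,0,0,45,0,0,35,0,0,0,45,0,0,30,0,0,0,45,0,0,0,0,0,0,45]';python3 -c "
from h import *
togo(.4619,-.0698,.051,96.8,True)
for n in('top','scene'):
    p=read_camera(n); s=cloud(p,np.ones((480,640),bool)); s=s[(np.hypot(s[:,0]-.535,s[:,1]+.298)<.035)&(s[:,2]>.02)&(s[:,2]<.09)]; print(n,s[:,2].max(),box(s))
save(p,'s5.png',[140,120,400,340],3)"
```

```text
time: 17.95
tool_pos: [0.4564, -0.0669, 0.1229]
ee_rot: [-0.06, 0.998, 0.003, -0.005]
wrist_force: [-0.8, 0.2, -0.3]
width: 0.0447
grasp_force: 0.0
t 17.95 pos [ 0.4564 -0.0669  0.1229] th 96.8 | shift [-5.1 -3.5 90.6] rotvec [ 0.006 -0.01   0.001] | F [-0.8  0.2 -0.3] w 44.7 gf 0.0 q6 -2.10
top 0.0746027861445502 (array([ 540.1, -294.5]), array([57.8, 40.3]), 9.4)
scene 0.07325230631944447 (array([ 543.9, -301.3]), array([42.5, 50.6]), 63.5)
```

View pics/s5.png

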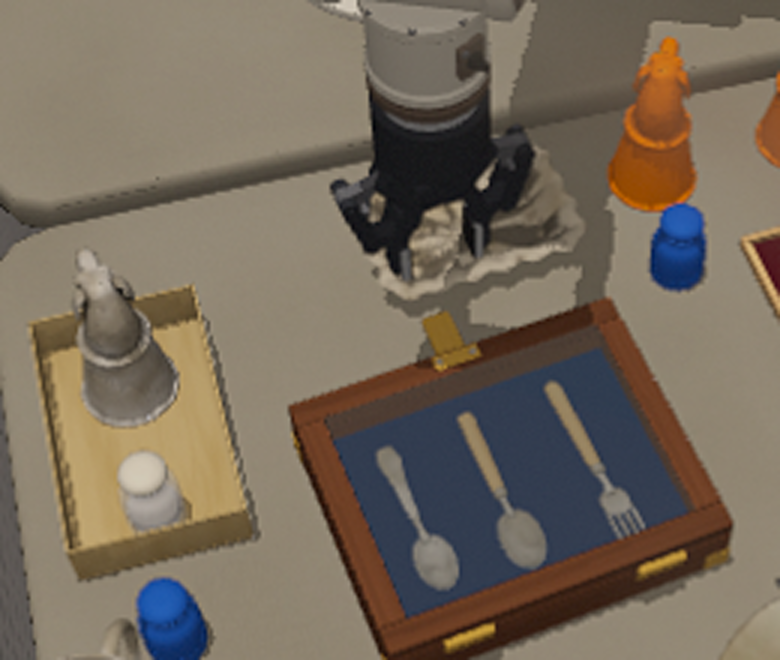

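The jar and cup both stand in the tray (jar at crop (150,490), cup at (125,350)). The lid is clear, and the tab at (445,335) is ready to grip.

```bash
python3 -m inch '[-5,-3,20,0,0,0,45,0,0,30,0,0,0,45,0,0,25,0,0,0,45,0,0,14,0,0,0,45,0,0,0,0,0,0,30,0,0,0,0,0,0,15,0,0,0,0,0,0,10,0,0,0,0,0,0,10,0,0,0,0,0,0,10]';python3 -c "
from h import *
togo(.4619,-.0698,.051,96.8,True)"
```

```text
time: 18.95
tool_pos: [0.4664, -0.0701, 0.04]
ee_rot: [-0.06, 0.998, 0.001, 0.0]
wrist_force: [-0.5, 7.4, -2.6]
width: 0.0203
grasp_force: 58.9
t 18.95 pos [ 0.4664 -0.0701  0.04  ] th 96.9 | shift [4.4 0.8 7.7] rotvec [0.003 0.001 0.001] | F [-0.5  7.4 -2.6] w 20.3 gf 58.9 q6 -2.10
```

Tab gripped (59 N, 20 mm). I'll swing the lid along its arc in 0.1 rad steps with the tool kept vertical, checking partway.

```bash
python3 -m inch '[-1,0,-12,0,0,0,10,-1,0,-11,0,0,0,10,-2,0,-11,0,0,0,10,-2,0,-11,0,0,0,10,-3,0,-11,0,0,0,10,-3,0,-11,0,0,0,10,-4,0,-11,0,0,0,10,-4,0,-10,0,0,0,10,0,0,0,0,0,0,10]';python3 -c "
from h import *
togo(.4664+.0206*np.cos(.1187),-.0701+.0206*np.sin(.1187),.04+.088,96.8)"
```

```text
time: 19.85
tool_pos: [0.4886, -0.0673, 0.1296]
ee_rot: [-0.06, 0.998, 0.001, 0.003]
wrist_force: [6.9, 7.9, -5.8]
width: 0.0203
grasp_force: 59.8
t 19.85 pos [ 0.4886 -0.0673  0.1296] th 96.9 | shift [ 1.8 -0.2  1.6] rotvec [0.002 0.007 0.002] | F [ 6.9  7.9 -5.8] w 20.3 gf 59.8 q6 -2.08
```

```bash
python3 -m inch '[-9,0,-19,0,0,0,10,-12,0,-19,0,0,0,10,-14,0,-18,0,0,0,10,-16,0,-16,0,0,0,10,-18,0,-14,0,0,0,10,-19,0,-13,0,0,0,10,0,0,0,0,0,0,10]';python3 -c "
from h import *
a=.1187;togo(.4664+.1107*np.cos(a),-.0701+.1107*np.sin(a),.04+.1886,96.8)
q=read_camera('scene');A=cloud(q,outline_of(q,'lid')[0]['mask']);R=np.array([np.cos(a),np.sin(a)]);l=(A[:,:2]-[.590,-.0545])@R-.103
s=A[:,2]-.044;k=(s>.06)&(np.hypot(l,s)<.22);print(np.arctan2(s[k].mean(),-l[k].mean()),k.sum())"
```

```text
time: 20.55
tool_pos: [0.5753, -0.0564, 0.2278]
ee_rot: [-0.061, 0.998, 0.001, 0.002]
wrist_force: [2.6, 6.6, -4.6]
width: 0.0198
grasp_force: 62.5
t 20.55 pos [ 0.5753 -0.0564  0.2278] th 97.0 | shift [-1.  -0.8 -0.8] rotvec [0.003 0.004 0.003] | F [ 2.6  6.6 -4.6] w 19.8 gf 62.5 q6 -2.00
1.0746517077160036 9201
```

```bash
python3 -m inch '[-20,0,-11,0,0,0,10,-21,0,-9,0,0,0,10,-22,0,-6,0,0,0,10,-22,0,-4,0,0,0,10,-23,0,-2,0,0,0,10,0,0,0,0,0,0,10,0,0,0,0,0,0,10]';python3 -c "
from h import *
a=.1187;togo(.4664+.219*np.cos(a),-.0701+.219*np.sin(a),.04+.2209,96.8)
q=read_camera('scene');save(q,'s6.png',[200,60,440,340],2.4)"
```

```text
time: 21.35
tool_pos: [0.6815, -0.0431, 0.2596]
ee_rot: [-0.061, 0.998, 0.001, 0.001]
wrist_force: [1.6, 5.8, -2.8]
width: 0.0161
grasp_force: 58.6
t 21.35 pos [ 0.6815 -0.0431  0.2596] th 97.0 | shift [-2.2 -1.3 -1.3] rotvec [0.003 0.003 0.004] | F [ 1.6  5.8 -2.8] w 16.1 gf 58.6 q6 -1.93
```

View pics/s6.png

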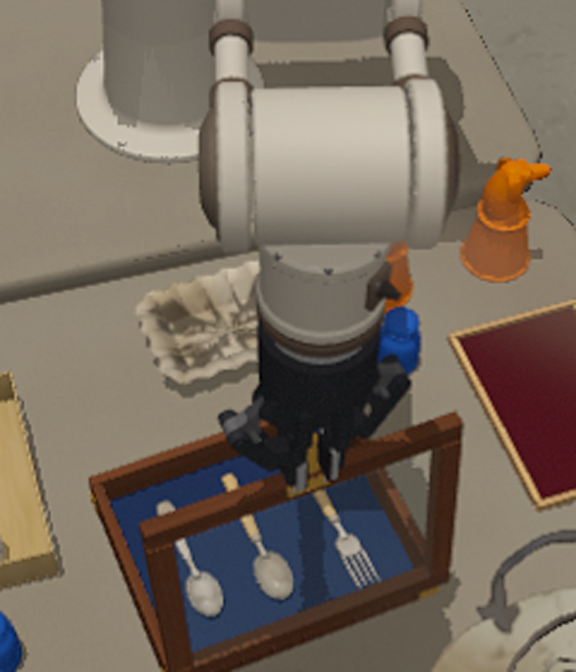

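The lid stands at about 1.48 rad and the gripper holds the tab end. I release, rise, back off toward the robot's left, and measure the cutlery.

```bash
python3 -m inch '[0,0,0,0,0,0,30,0,0,0,0,0,0,60,0,0,0,0,0,0,60,0,0,-20,0,0,0,60,0,0,-40,0,0,0,60,0,0,-30,0,0,0,60,30,20,0,0,0,0,60,45,30,0,0,0,0,60,45,40,0,0,0,0,50,45,45,0,0,0,0,40,45,45,0,0,0,0,40,20,40,0,0,0,0,40]';cat > c.py <<'E'
from h import *
a=.1187;R=np.array([np.cos(a),np.sin(a)])
for n in('top','scene'):
    q=read_camera(n);A=cloud(q,np.ones((480,640),bool));l=(A[:,:2]-[.590,-.0545])@R-.103;s=A[:,2]-.044;yy=(A[:,:2]-[.590,-.0545])@[-R[1],R[0]]
    k=(s>.05)&(s<.2)&(abs(yy)<.12)&(abs(l)<.1)
    if k.sum()>30: print(n,"lid ang",np.arctan2(s[k].mean(),-l[k].mean()),k.sum())
    for t in"tan_fork tan_spoon silver_spoon".split():
        for o in outline_of(q,t)[:3]:
            if o["confidence"]<.25: continue
            v,u=np.nonzero(o["mask"]); P=at_z(q,np.c_[u,v],.012); c,sz,an=box(P); m=P[:,:2]-P[:,:2].mean(0); w,V=np.linalg.eigh(m.T@m); d=V[:,1]*np.sign(V[0,1]); 
            ext=m@d; mid=P[:,:2].mean(0)+d*(ext.max()+ext.min())/2
            print(n,t,round(o["confidence"],2),np.int32(o["rect"]),"mid",mid.round(4),"yaw",np.degrees(np.arctan2(d[1],d[0])).round(1),"len",((ext.max()-ext.min())*1e3).round(1),"box",c,sz)
    if n=="top": save(q,"t7.png",[260,140,410,280],5)
togo(.5,.2,.3,96.8)
E
python3 c.py
```

```text
time: 22.6
tool_pos: [0.4571, 0.1212, 0.3488]
ee_rot: [-0.06, 0.998, -0.0, 0.001]
wrist_force: [0.9, 0.2, 0.2]
width: 0.0398
grasp_force: 0.0
top lid ang 1.5623339000985519 1386
top tan_fork 0.82 [298 196 312 244] mid [0.5736 0.0125] yaw 8.7 len 128.8 box [573.6  12.2] [128.8  19. ]
top tan_spoon 0.55 [325 187 341 240] mid [ 0.5856 -0.0588] yaw 6.3 len 133.4 box [585.3 -55.7] [132.7  27.7]
top silver_spoon 0.75 [348 182 365 235] mid [ 0.5893 -0.1215] yaw 7.0 len 125.7 box [ 590.  -124.4] [125.4  27.4]
scene lid ang 1.582114717220977 6339
t 23.00 pos [0.4598 0.1199 0.3477] th 96.8 | shift [-49.4  74.8  47.7] rotvec [-0.    -0.     0.001] | F [-0.4 -0.7 -0.1] w 40.0 gf 0.0 q6 -1.69
```

View pics/t7.png

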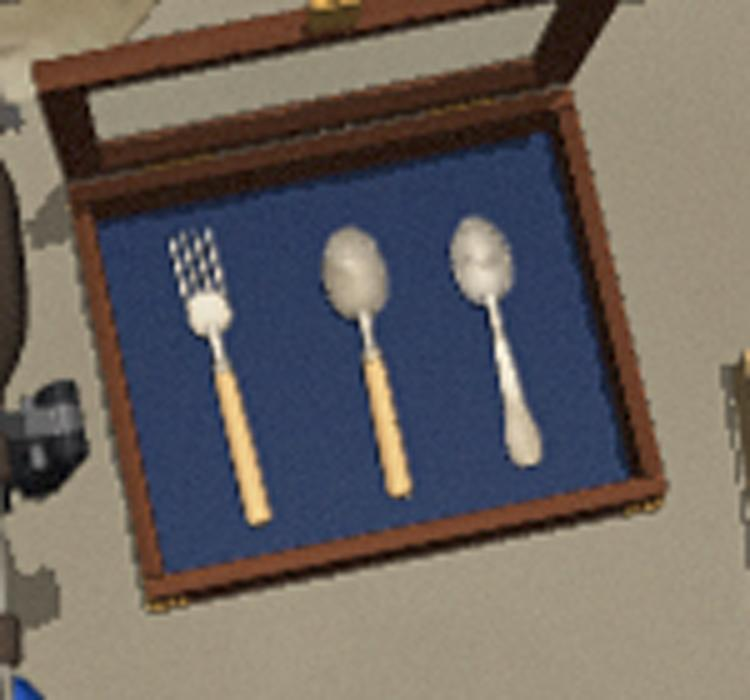

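The lid is wide open. The fork runs from prongs at (195,230) to handle end (260,522), and the tan spoon from bowl (350,226) to handle end (400,496). Both middles lie at the handle start.

Run:
```python
from h import *
q=read_camera("top"); f=lambda L:np.array(L)/5+[260,140]-.4
for n,L in(("fork",[[195,230],[260,522],[226,375],[247,450]]),("spoon",[[350,226],[400,496],[373,361],[388,430]])):
    P=at_z(q,f(L),.012); d=P[0]-P[1]; h=P[2]-P[3]; print(n,P[:,:2].round(4).tolist(),"len",np.linalg.norm(d).round(4),"yaw",np.degrees(np.arctan2(d[1],d[0])).round(1),"handle yaw",np.degrees(np.arctan2(h[1],h[0])).round(1),"mid",(P[0]+P[1])[:2]/2)
hsv=cv2.cvtColor(q["image"],cv2.COLOR_RGB2HSV); m=(hsv[...,0]>8)&(hsv[...,0]<25)&(hsv[...,1]>70)&(hsv[...,2]>140)
n,lab,st,ce=cv2.connectedComponentsWithStats(m.astype(np.uint8))
for i in range(1,n):
    if st[i,4]>25 and 270<ce[i][0]<380 and 180<ce[i][1]<250:
        v,u=np.nonzero(lab==i); P=at_z(q,np.c_[u,v],.013); print(ce[i],st[i,4],box(P))
togo(.565,.010,.15,98)
```

```text
fork [[0.6581, 0.022], [0.5098, 0.0013], [0.5836, 0.0122], [0.5456, 0.0048]] len 0.1497 yaw 7.9 handle yaw 10.9 mid [0.58393457 0.01163333]
spoon [[0.654, -0.0542], [0.5171, -0.0669], [0.5849, -0.0596], [0.55, -0.0639]] len 0.1374 yaw 5.3 handle yaw 7.0 mid [ 0.58556475 -0.06052197]
[336.87288136 225.41525424] 118 (array([552.2, -62.9]), array([68.4, 10.4]), 6.1)
[307.95488722 229.56390977] 133 (array([547.5,   7.8]), array([76.1, 10.5]), 9.4)
t 23.05 pos [0.4597 0.1199 0.3476] th 96.8 | shift [ -89.  -123.5  197.6] rotvec [-0.   -0.   -0.02] | F [ 0.4  0.9 -0.5] w 40.3 gf 0.0 q6 -1.69
```

```bash
python3 -m inch '[-9,-10,15,0,0,-0.035,40,-20,-28,35,0,0,0,40,-20,-28,35,0,0,0,40,-20,-28,35,0,0,0,40,-20,-28,35,0,0,0,40,-10,-5,35,0,0,0,40,0,0,35,0,0,0,40,0,0,35,0,0,0,40,0,0,35,0,0,0,40,0,0,20,0,0,0,40,0,0,5,0,0,0,40,0,0,0,0,0,0,40]';python3 -c "
from h import *
togo(.574,.011,.010,98.8)"
```

```text
time: 24.25
tool_pos: [0.5761, 0.01, 0.027]
ee_rot: [-0.078, 0.997, 0.0, -0.001]
wrist_force: [0.6, -0.2, 0.3]
width: 0.04
grasp_force: 0.0
t 24.25 pos [0.5761 0.01   0.027 ] th 98.9 | shift [ 1.9  1.3 17. ] rotvec [ 0.    -0.001  0.002] | F [ 0.6 -0.2  0.3] w 40.0 gf 0.0 q6 -1.92
```

```bash
python3 -m inch '[2,1,8,0,0,0,30,0,0,6,0,0,0,25,0,0,3,0,0,0,20,0,0,0,0,0,0,20]';python3 -c "
from h import *
togo(.574,.011,.010,98.8)"; python3 -m inch '[0,0,0,0,0,0,12,0,0,0,0,0,0,5,0,0,0,0,0,0,0,0,0,0,0,0,0,0]';python3 -c "
from h import *
togo(.574,.011,.010,98.8)"
```

```text
time: 24.65
tool_pos: [0.574, 0.0112, 0.0105]
ee_rot: [-0.078, 0.997, 0.0, -0.0]
wrist_force: [0.1, 0.4, -0.3]
width: 0.0201
grasp_force: 0.0
t 24.65 pos [0.574  0.0112 0.0105] th 99.0 | shift [ 0.  -0.2  0.5] rotvec [ 0.    -0.     0.003] | F [ 0.1  0.4 -0.3] w 20.1 gf 0.0 q6 -1.92
time: 25.05
tool_pos: [0.5746, 0.0111, 0.0112]
ee_rot: [-0.078, 0.997, -0.0, 0.0]
wrist_force: [-0.4, -0.0, 3.6]
width: 0.0072
grasp_force: 59.0
t 25.05 pos [0.5746 0.0111 0.0112] th 99.0 | shift [ 0.6 -0.   1.2] rotvec [-0.     0.001  0.003] | F [-0.4 -0.   3.6] w 7.2 gf 59.0 q6 -1.92
```

Fork gripped. Lift it and go to the viewing tray; the grip point target is (0.5038,0.2889) with the tool's y axis at 93.5°.

```bash
python3 -m inch '[0,0,-10,0,0,0,0,0,0,-30,0,0,0,0,0,0,-40,0,0,0,0,0,0,-40,0,0,0,0,0,0,-20,0,0,0.096,0,5,30,0,0,0,0,0,5,40,0,0,0,0,0,5,40,0,0,0,0,0,5,40,0,0,0,0,0,5,40,0,0,0,0,0,5,40,0,0,0,0,0,5,20,0,0,0,0,0]';python3 -m inch '[0,0,0,0,0,0,0]';python3 -c "
from h import *
togo(.5038,.2889,.0097,93.5)"
```

```text
time: 26.25
tool_pos: [0.5232, 0.2615, 0.1513]
ee_rot: [-0.031, 1.0, 0.0, 0.0]
wrist_force: [0.9, 0.4, -0.6]
width: 0.0071
grasp_force: 58.7
time: 26.35
tool_pos: [0.523, 0.2611, 0.1511]
ee_rot: [-0.032, 0.999, 0.0, -0.0]
wrist_force: [0.0, -0.2, -0.5]
width: 0.0072
grasp_force: 58.8
t 26.35 pos [0.523  0.2611 0.1511] th 93.7 | shift [ 17.5  28.9 141.4] rotvec [ 0.001 -0.     0.003] | F [ 0.  -0.2 -0.5] w 7.2 gf 58.8 q6 -1.38
```

```bash
python3 -m inch '[17,29,10,0,0,0,0,0,0,30,0,0,0,0,0,0,35,0,0,0,0,0,0,30,0,0,0,0,0,0,20,0,0,0,0,0,0,8,0,0,0,0,0,0,0,0,0,0,0]';python3 -c "
from h import *
togo(.5038,.2889,.0097,93.5)
q=read_camera('scene'); save(q,'s8.png',[360,160,500,290],4)"
```

```text
time: 27.05
tool_pos: [0.5051, 0.2856, 0.017]
ee_rot: [-0.03, 1.0, -0.0, -0.001]
wrist_force: [-0.4, 0.2, 0.7]
width: 0.0071
grasp_force: 58.8
t 27.05 pos [0.5051 0.2856 0.017 ] th 93.4 | shift [1.1 3.4 7.3] rotvec [-0.001 -0.002 -0.002] | F [-0.4  0.2  0.7] w 7.1 gf 58.8 q6 -1.32
```

View pics/s8.png

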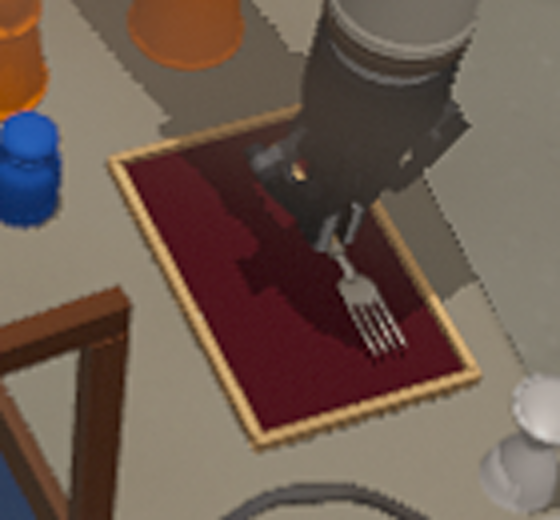

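The fork (crop (360,290)) hangs level and parallel to the tray's length, inside the rim. Lower and release.

```bash
python3 -m inch '[0,0,4,0,0,0,0,0,0,2,0,0,0,0,0,0,1,0,0,0,0,0,0,0,0,0,0,0]';python3 -c "
from h import *
togo(.5038,.2889,.0097,93.5)"; python3 -m inch '[0,0,0,0,0,0,15,0,0,0,0,0,0,25,0,0,0,0,0,0,30,0,0,0,0,0,0,30,0,0,-10,0,0,0,30,0,0,-30,0,0,0,30,0,0,-40,0,0,0,30,0,0,-40,0,0,0,30,0,0,-20,0,0,-0.06,30]';python3 -c "
from h import *
togo(.576,-.0607,.15,96)"
```

```text
time: 27.5
tool_pos: [0.5056, 0.2866, 0.0109]
ee_rot: [-0.03, 1.0, 0.0, 0.0]
wrist_force: [0.8, -0.3, 0.0]
width: 0.0074
grasp_force: 58.8
t 27.50 pos [0.5056 0.2866 0.0109] th 93.5 | shift [1.7 2.4 1.2] rotvec [ 0.     0.    -0.001] | F [ 0.8 -0.3  0. ] w 7.4 gf 58.8 q6 -1.32
time: 28.4
tool_pos: [0.5076, 0.2872, 0.156]
ee_rot: [-0.061, 0.998, 0.001, 0.003]
wrist_force: [0.2, 0.8, 1.2]
width: 0.0302
grasp_force: 0.0
t 28.40 pos [0.5076 0.2872 0.156 ] th 97.0 | shift [ -31.7 -353.2    6. ] rotvec [0.001 0.007 0.017] | F [0.2 0.8 1.2] w 30.2 gf 0.0 q6 -1.38
```

```bash
python3 -m inch '[-3,-35,0,0,0,0,30,-3,-40,0,0,0,0,30,-3,-40,0,0,0,0,30,-3,-40,0,0,0,0,30,-4,-40,0,0,0,0,30,-4,-40,0,0,0,0,30,-4,-40,0,0,0,0,30,-4,-40,0,0,0,0,30,-3,-38,0,0,0,0,30,0,0,30,0,0,0,30,0,0,40,0,0,0,30,0,0,0,0,0,0,30]';python3 -c "
from h import *
togo(.576,-.0607,.010,96)
q=read_camera('top');o=outline_of(q,'tan_fork')
for k in o[:2]:
    v,u=np.nonzero(k['mask']);print(k['confidence'],box(at_z(q,np.c_[u,v],.010)))
save(q,'t9.png',[160,190,260,310],5)"
```

```text
time: 29.6
tool_pos: [0.5742, -0.0593, 0.0758]
ee_rot: [-0.06, 0.998, 0.002, -0.005]
wrist_force: [-1.6, 2.1, -0.1]
width: 0.0301
grasp_force: 0.0
t 29.60 pos [ 0.5742 -0.0593  0.0758] th 96.8 | shift [-1.6 -1.6 65.8] rotvec [ 0.005 -0.01   0.015] | F [-1.6  2.1 -0.1] w 30.1 gf 0.0 q6 -2.00
0.49 (array([503.7, 289.8]), array([122.5,  20.3]), 0.9)
```

View pics/t9.png

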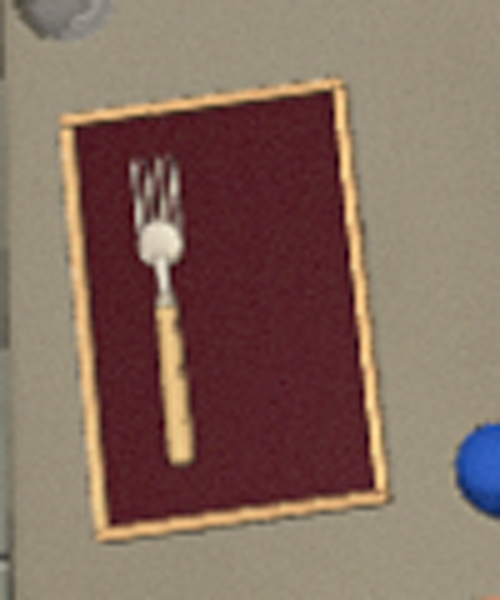

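The fork lies flat along the tray with its middle at crop (165,311), well inside the rim. Now the spoon.

```bash
python3 -m inch '[-1,-1,30,0,0,0.015,30,0,0,20,0,0,0,25,0,0,8,0,0,0,20,0,0,0,0,0,0,20]';python3 -c "
from h import *
togo(.576,-.0607,.010,96)"
```

```text
time: 30.1
tool_pos: [0.5803, -0.061, 0.0237]
ee_rot: [-0.053, 0.999, -0.0, 0.0]
wrist_force: [0.2, -0.4, 0.7]
width: 0.0201
grasp_force: 0.0
t 30.10 pos [ 0.5803 -0.061   0.0237] th 96.1 | shift [ 4.2  0.7 13.7] rotvec [-0.     0.001  0.001] | F [ 0.2 -0.4  0.7] w 20.1 gf 0.0 q6 -1.99
```

```bash
python3 -m inch '[4,1,6,0,0,0,20,0,0,5,0,0,0,20,0,0,2,0,0,0,20,0,0,0,0,0,0,20]';python3 -c "
from h import *
togo(.576,-.0607,.010,96)"; python3 -m inch '[0,0,0,0,0,0,12,0,0,0,0,0,0,5,0,0,0,0,0,0,0,0,0,0,0,0,0,0]';python3 -c "
from h import *
togo(.576,-.0607,.010,96)"
```

```text
time: 30.5
tool_pos: [0.5756, -0.0605, 0.0097]
ee_rot: [-0.053, 0.999, 0.0, -0.0]
wrist_force: [0.8, 0.3, 0.8]
width: 0.0197
grasp_force: 0.0
t 30.50 pos [ 0.5756 -0.0605  0.0097] th 96.0 | shift [-0.4 -0.3 -0.3] rotvec [ 0.    -0.     0.001] | F [0.8 0.3 0.8] w 19.7 gf 0.0 q6 -1.99
time: 30.9
tool_pos: [0.5761, -0.0607, 0.0102]
ee_rot: [-0.053, 0.999, -0.0, 0.0]
wrist_force: [-0.3, -0.1, 2.5]
width: 0.0074
grasp_force: 59.0
t 30.90 pos [ 0.5761 -0.0607  0.0102] th 96.0 | shift [ 0.1 -0.   0.2] rotvec [-0.     0.001  0.   ] | F [-0.3 -0.1  2.5] w 7.4 gf 59.0 q6 -1.99
```

```bash
python3 -m inch '[0,0,-10,0,0,0,0,0,0,-30,0,0,0,0,0,0,-40,0,0,0,0,0,0,-40,0,0,0,0,0,0,-20,0,0,0.045,0,5,30,0,0,0,0,0,5,40,0,0,0,0,0,5,40,0,0,0,0,0,5,40,0,0,0,0,0,5,40,0,0,0,0,0,5,40,0,0,0,0,0,5,40,0,0,0,0,0]';python3 -m inch '[0,0,0,0,0,0,0]';python3 -c "
from h import *
togo(.5072,.2329,.0087,93.5)"
```

```text
time: 32.1
tool_pos: [0.5238, 0.2084, 0.1502]
ee_rot: [-0.03, 1.0, 0.0, 0.0]
wrist_force: [0.4, -0.6, -0.8]
width: 0.0077
grasp_force: 58.7
time: 32.2
tool_pos: [0.5229, 0.211, 0.1501]
ee_rot: [-0.033, 0.999, 0.001, -0.0]
wrist_force: [0.2, -1.3, -1.0]
width: 0.0076
grasp_force: 58.7
t 32.20 pos [0.5229 0.211  0.1501] th 93.7 | shift [ 14.3  22.8 141.4] rotvec [ 0.002 -0.     0.004] | F [ 0.2 -1.3 -1. ] w 7.6 gf 58.7 q6 -1.47
```

```bash
python3 -m inch '[14,23,10,0,0,0,0,0,0,30,0,0,0,0,0,0,35,0,0,0,0,0,0,30,0,0,0,0,0,0,20,0,0,0,0,0,0,8,0,0,0,0,0,0,0,0,0,0,0]';python3 -c "
from h import *
togo(.5072,.2329,.0087,93.5)"; python3 -m inch '[0,2,4,0,0,0,0,0,0,2,0,0,0,0,0,0,0,0,0,0,0]';python3 -c "
from h import *
togo(.5072,.2329,.0087,93.5)"
```

```text
time: 32.9
tool_pos: [0.5085, 0.2284, 0.016]
ee_rot: [-0.03, 1.0, -0.0, -0.001]
wrist_force: [-0.3, 1.1, -0.4]
width: 0.0076
grasp_force: 58.8
t 32.90 pos [0.5085 0.2284 0.016 ] th 93.4 | shift [1.  4.6 7.3] rotvec [-0.    -0.002 -0.001] | F [-0.3  1.1 -0.4] w 7.6 gf 58.8 q6 -1.43
time: 33.2
tool_pos: [0.5095, 0.2311, 0.0114]
ee_rot: [-0.03, 1.0, 0.0, 0.001]
wrist_force: [0.3, -0.4, -0.6]
width: 0.0078
grasp_force: 58.8
t 33.20 pos [0.5095 0.2311 0.0114] th 93.5 | shift [2.2 1.9 2.7] rotvec [ 0.     0.001 -0.001] | F [ 0.3 -0.4 -0.6] w 7.8 gf 58.8 q6 -1.42
```

```bash
python3 -m inch '[0,0,2,0,0,0,0,0,0,0,0,0,0,0,0,0,0,0,0,0,15,0,0,0,0,0,0,25,0,0,0,0,0,0,30,0,0,0,0,0,0,30,0,0,-10,0,0,0,30,0,0,-40,0,0,0,30,0,0,-50,0,0,0,45,0,0,-50,0,0,0,45,0,0,-50,0,0,0,45,0,0,-50,0,0,-0.06,45]';python3 -m inch '[0,0,-50,0,0,0,45,0,0,-50,0,0,0,45,-9,-15,0,0,0,0,45,-20,-35,0,0,0,0,45,-20,-35,0,0,0,0,45,-20,-35,0,0,0,0,45,-20,-35,0,0,0,0,45,0,0,0,0,0,0,45]'
cat >> c.py <<'E'
a=np.radians(3.5);R=np.array([np.cos(a),np.sin(a)])
q=read_camera("top");save(q,"t10.png",[160,140,410,310],3)
togo(.6815,-.0431,.36,96.8)
E
python3 c.py
```

```text
time: 34.4
tool_pos: [0.5086, 0.2309, 0.2618]
ee_rot: [-0.061, 0.998, 0.0, 0.001]
wrist_force: [1.3, -0.4, 0.0]
width: 0.0452
grasp_force: 0.0
time: 35.2
tool_pos: [0.6175, 0.0833, 0.3576]
ee_rot: [-0.057, 0.998, -0.001, -0.001]
wrist_force: [-0.5, -0.0, 0.0]
width: 0.0449
grasp_force: 0.0
top lid ang 1.5749179529170079 1267
top tan_spoon 0.7 [428 213 445 236] mid [ 0.5361 -0.3018] yaw -48.1 len 57.2 box [ 536.4 -301.7] [40.7 56.9]
top silver_spoon 0.57 [349 185 366 232] mid [ 0.589  -0.1216] yaw 7.1 len 121.2 box [ 588.8 -118.8] [120.8  22.6]
scene lid ang 1.581660305974337 6338
scene tan_spoon 0.86 [405 207 437 255] mid [0.5199 0.2312] yaw 4.5 len 129.9 box [519.8 233.5] [129.7  30.4]
t 35.60 pos [0.6155 0.0888 0.3591] th 97.0 | shift [101.5 124.1  59.1] rotvec [-0.     0.     0.003] | F [ 0.4 -0.4 -0.1] w 45.0 gf 0.0 q6 -1.74
t 35.65 pos [0.6156 0.0886 0.359 ] th 97.0 | shift [ -49.9 -138.6   -1. ] rotvec [-0.     0.     0.003] | F [1.2 0.1 1.2] w 45.1 gf 0.0 q6 -1.74
```

View pics/t10.png

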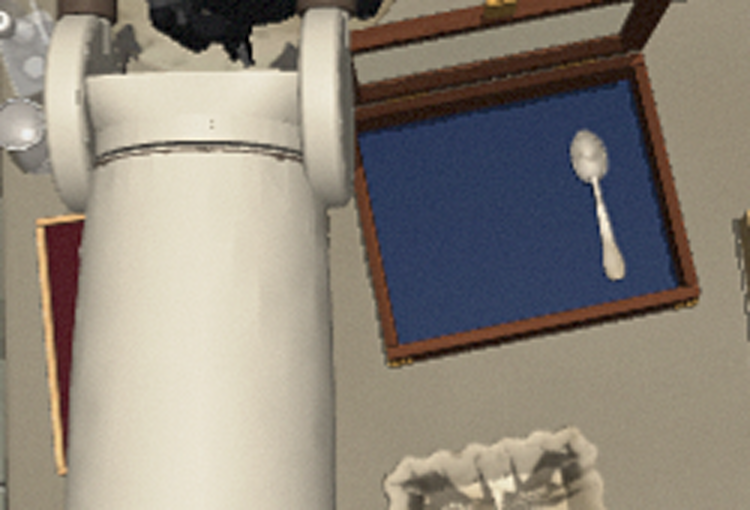

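The case now holds only the silver spoon at crop (595,200), and the scene camera puts the tan spoon in the tray at (0.520,0.231). Next I regrip the tab.

```bash
python3 -m inch '[-10,-28,0,0,0,0,45,-10,-28,0,0,0,0,45,-10,-28,0,0,0,0,45,-10,-28,0,0,0,0,45,-10,-26,0,0,0,0,45,0,0,0,0,0,0,45,0,0,25,0,0,0,45,0,0,0,0,0,0,45]';python3 -c "
from h import *
togo(.6815,-.0431,.2596,96.8)
q=read_camera('scene'); save(q,'s11.png',[220,120,440,280],3)
hsv=cv2.cvtColor(q['image'],cv2.COLOR_RGB2HSV); m=(hsv[...,0]>18)&(hsv[...,0]<28)&(hsv[...,1]>140)&(hsv[...,2]>110); t=cloud(q,m); t=t[(abs(t[:,0]-.69)<.05)&(abs(t[:,1]+.043)<.04)&(t[:,2]>.2)];print(len(t),np.percentile(t,[5,50,95],axis=0).round(4))"
```

```text
time: 36.45
tool_pos: [0.6806, -0.0421, 0.3301]
ee_rot: [-0.06, 0.998, 0.001, -0.003]
wrist_force: [-0.1, 0.2, -0.6]
width: 0.0446
grasp_force: 0.0
t 36.45 pos [ 0.6806 -0.0421  0.3301] th 96.9 | shift [-0.7 -1.1 70.5] rotvec [ 0.003 -0.006  0.002] | F [-0.1  0.2 -0.6] w 44.6 gf 0.0 q6 -1.93
207 [[ 0.6674 -0.0549  0.2412]
 [ 0.6733 -0.0455  0.2693]
 [ 0.6812 -0.0371  0.286 ]]
```

View pics/s11.png

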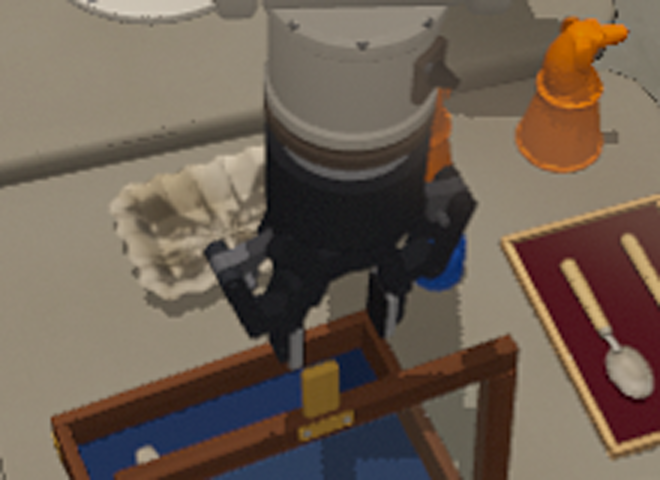

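The open fingers straddle the tab (crop (320,390)) from above, and both the spoon and fork show in the tray. The tab centre is at about (0.674,-0.045), which matches 1.46 rad on my arc.

```bash
python3 -m inch '[6,-3,20,0,0,0,45,0,0,25,0,0,0,45,0,0,20,0,0,0,45,0,0,3,0,0,0,45,0,0,0,0,0,0,45]';python3 -c "
from h import *
togo(.6746,-.0453,.2604,96.8)"; python3 -m inch '[0,0,1,0,0,0,30,0,0,0,0,0,0,15,0,0,0,0,0,0,10,0,0,0,0,0,0,10,0,0,0,0,0,0,10]';python3 -c "
from h import *
togo(.6746,-.0453,.2604,96.8)"
```

```text
time: 37.0
tool_pos: [0.6765, -0.0463, 0.2664]
ee_rot: [-0.06, 0.998, 0.0, 0.0]
wrist_force: [0.2, 0.3, 0.5]
width: 0.0449
grasp_force: 0.0
t 37.00 pos [ 0.6765 -0.0463  0.2664] th 96.9 | shift [1.8 1.2 6. ] rotvec [0.    0.    0.002] | F [0.2 0.3 0.5] w 44.9 gf 0.0 q6 -1.94
time: 37.5
tool_pos: [0.6771, -0.0436, 0.2676]
ee_rot: [-0.061, 0.998, 0.002, 0.002]
wrist_force: [-2.3, 8.5, 5.0]
width: 0.0192
grasp_force: 58.5
t 37.50 pos [ 0.6771 -0.0436  0.2676] th 97.0 | shift [ 2.7 -1.4  7.2] rotvec [0.004 0.003 0.004] | F [-2.3  8.5  5. ] w 19.2 gf 58.5 q6 -1.94
```

```bash
python3 -m inch '[12,0,1,0,0,0,10,11,0,2,0,0,0,10,23,0,5,0,0,0,10,22,0,8,0,0,0,10,21,0,10,0,0,0,10,20,0,12,0,0,0,10,0,0,0,0,0,0,10]';python3 -c "
from h import *
d=.110;togo(.6771-d*.993,-.0436-d*.1184,.2676-.0378,96.8)"
```

```text
time: 38.2
tool_pos: [0.5657, -0.0576, 0.2306]
ee_rot: [-0.06, 0.998, 0.002, -0.001]
wrist_force: [-15.2, 9.7, 19.4]
width: 0.0194
grasp_force: 79.5
t 38.20 pos [ 0.5657 -0.0576  0.2306] th 96.9 | shift [-2.3  0.7  0.8] rotvec [ 0.004 -0.002  0.002] | F [-15.2   9.7  19.4] w 19.4 gf 79.5 q6 -2.01
```

Force is 25 N directed outward, so my arc is slightly too tight. I'll add about 2 mm outward and continue.

```bash
python3 -m inch '[1,0,-2,0,0,0,10,19,0,13,0,0,0,10,18,0,16,0,0,0,10,16,0,17,0,0,0,10,14,0,19,0,0,0,10,0,0,0,0,0,0,10]';python3 -c "
from h import *
d=.178;togo(.6771-d*.993,-.0436-d*.1184,.2676-.1008,96.8)"
```

```text
time: 38.8
tool_pos: [0.4964, -0.0662, 0.1625]
ee_rot: [-0.06, 0.998, 0.002, -0.004]
wrist_force: [-13.2, 5.0, 5.8]
width: 0.0193
grasp_force: 82.5
t 38.80 pos [ 0.4964 -0.0662  0.1625] th 96.9 | shift [-4.1  1.1 -4.3] rotvec [ 0.005 -0.009  0.001] | F [-13.2   5.    5.8] w 19.3 gf 82.5 q6 -2.07
```

```bash
python3 -m inch '[13,0,19,0,0,0,10,10,0,21,0,0,0,10,8,0,22,0,0,0,10,6,0,23,0,0,0,10,0,0,0,0,0,0,10]';python3 -c "
from h import *
togo(.4604,-.0706,.045,96.8)"
```

```text
time: 39.3
tool_pos: [0.4603, -0.0707, 0.0762]
ee_rot: [-0.061, 0.998, 0.002, -0.004]
wrist_force: [-8.8, 5.8, -1.1]
width: 0.0191
grasp_force: 80.4
t 39.30 pos [ 0.4603 -0.0707  0.0762] th 97.0 | shift [-0.1  0.1 31.2] rotvec [ 0.005 -0.008  0.003] | F [-8.8  5.8 -1.1] w 19.1 gf 80.4 q6 -2.11
```

```bash
python3 -m inch '[2,0,15,0,0,0,10,1,0,9,0,0,0,10,0,0,4,0,0,0,10,0,0,0,0,0,0,10]';python3 -c "
from h import *
togo(.4604,-.0706,.042,96.8)";python3 -m inch '[0,0,2,0,0,0,10,0,0,2,0,0,0,10,0,0,0,0,0,0,10]';python3 -c "
from h import *
togo(.4604,-.0706,.042,96.8)"
```

```text
time: 39.7
tool_pos: [0.4564, -0.0712, 0.0491]
ee_rot: [-0.06, 0.998, 0.002, -0.006]
wrist_force: [-14.4, 2.8, 1.1]
width: 0.0192
grasp_force: 79.6
t 39.70 pos [ 0.4564 -0.0712  0.0491] th 96.9 | shift [-4.1  0.1  7.1] rotvec [ 0.005 -0.011  0.002] | F [-14.4   2.8   1.1] w 19.2 gf 79.6 q6 -2.11
time: 40.0
tool_pos: [0.4563, -0.0712, 0.0455]
ee_rot: [-0.061, 0.998, 0.002, -0.006]
wrist_force: [-15.4, 2.5, 0.9]
width: 0.0193
grasp_force: 80.0
t 40.00 pos [ 0.4563 -0.0712  0.0455] th 97.0 | shift [-4.2  0.1  3.5] rotvec [ 0.005 -0.012  0.003] | F [-15.4   2.5   0.9] w 19.3 gf 80.0 q6 -2.11
```

```bash
python3 -m inch '[2,0,2,0,0,0,10,0,0,2,0,0,0,10,0,0,0,0,0,0,10]';python3 -c "
from h import *
togo(.4604,-.0706,.042,96.8)";python3 -m inch '[0,0,2,0,0,0,10,0,0,2,0,0,0,10,0,0,0,0,0,0,10]';python3 -c "
from h import *
togo(.4604,-.0706,.042,96.8)"
```

```text
time: 40.3
tool_pos: [0.4563, -0.0713, 0.0423]
ee_rot: [-0.06, 0.998, 0.002, -0.004]
wrist_force: [-11.0, 6.1, 0.5]
width: 0.0194
grasp_force: 80.3
t 40.30 pos [ 0.4563 -0.0713  0.0423] th 96.9 | shift [-4.2  0.2  0.3] rotvec [ 0.005 -0.007  0.002] | F [-11.    6.1   0.5] w 19.4 gf 80.3 q6 -2.11
time: 40.6
tool_pos: [0.4564, -0.0713, 0.0409]
ee_rot: [-0.061, 0.998, 0.002, -0.004]
wrist_force: [-21.7, 9.7, 27.3]
width: 0.0194
grasp_force: 83.4
t 40.60 pos [ 0.4564 -0.0713  0.0409] th 97.0 | shift [-4.   0.3 -1.1] rotvec [ 0.005 -0.009  0.003] | F [-21.7   9.7  27.3] w 19.4 gf 83.4 q6 -2.11
```

The lid has bottomed (27 N upward). I'll release, rise, and check the lid while heading to the jar.

```bash
python3 -m inch '[0,0,-1,0,0,0,25,0,0,0,0,0,0,45,0,0,0,0,0,0,45,0,0,-20,0,0,0,45,0,0,-40,0,0,0,45,0,0,-50,0,0,0,60,0,0,-50,0,0,0,60,0,0,-20,0,0,0.12,60,0,0,0,0,0,0,60]';python3 -c "
from h import *
for n in('scene','top'):
    q=read_camera(n); A=cloud(q,np.ones((480,640),bool)); a=.1187; L=(A[:,:2]-[.590,-.0545])@np.array([[np.cos(a),-np.sin(a)],[np.sin(a),np.cos(a)]])
    for lo,hi in((-.102,-.085),(.085,.102)):
        k=(L[:,0]>lo)&(L[:,0]<hi)&(abs(L[:,1])<.115)&(A[:,2]<.09); print(n,lo,np.median(A[k,2]).round(4))
togo(.535,-.2978,.16,90)"
```

```text
time: 41.5
tool_pos: [0.4622, -0.0746, 0.2251]
ee_rot: [0.001, 1.0, -0.002, 0.005]
wrist_force: [0.6, 0.4, -0.3]
width: 0.06
grasp_force: 0.0
scene -0.102 0.0586
scene 0.085 0.0585
top -0.102 0.058
top 0.085 0.0581
t 41.60 pos [ 0.4594 -0.0735  0.22  ] th 90.1 | shift [ -75.6 -224.3   60. ] rotvec [-0.001  0.001  0.002] | F [-1.  -0.2 -0.9] w 60.1 gf 0.0 q6 -1.99
```

The lid is flat at 0.058 front and back, so it is shut. Now the jar.

```bash
python3 -m inch '[-12,-35,0,0,0,0,60,-13,-38,0,0,0,0,60,-13,-38,0,0,0,0,60,-13,-38,0,0,0,0,60,-13,-38,0,0,0,0,60,-12,-37,0,0,0,0,60,0,0,0,0,0,0,60]';python3 -c "
from h import *
togo(.535,-.2978,.0295,90)"
```

```text
time: 42.3
tool_pos: [0.5345, -0.3008, 0.2164]
ee_rot: [0.001, 1.0, 0.001, -0.002]
wrist_force: [-0.9, 0.4, 0.4]
width: 0.0598
grasp_force: 0.0
t 42.30 pos [ 0.5345 -0.3008  0.2164] th 89.9 | shift [ -0.5   3.  186.9] rotvec [ 0.001 -0.003 -0.002] | F [-0.9  0.4  0.4] w 59.8 gf 0.0 q6 -2.28
```

```bash
python3 -m inch '[0,2,30,0,0,0,60,0,0,40,0,0,0,60,0,0,40,0,0,0,60,0,0,40,0,0,0,60,0,0,25,0,0,0,60,0,0,10,0,0,0,60,0,0,0,0,0,0,60]';python3 -c "
from h import *
togo(.535,-.2978,.0295,90)";python3 -m inch '[0,0,0,0,0,0,50,0,0,0,0,0,0,40,0,0,0,0,0,0,20,0,0,0,0,0,0,20,0,0,0,0,0,0,20]';python3 -c "
from h import *
togo(.535,-.2978,.0295,90)"
```

```text
time: 43.0
tool_pos: [0.5335, -0.2935, 0.0322]
ee_rot: [-0.001, 1.0, 0.002, -0.002]
wrist_force: [-0.3, 0.1, 0.4]
width: 0.0605
grasp_force: 0.0
t 43.00 pos [ 0.5335 -0.2935  0.0322] th 90.1 | shift [-1.5 -4.3  2.7] rotvec [ 0.003 -0.004  0.001] | F [-0.3  0.1  0.4] w 60.5 gf 0.0 q6 -2.27
time: 43.5
tool_pos: [0.5365, -0.2962, 0.0373]
ee_rot: [-0.0, 1.0, -0.001, 0.002]
wrist_force: [-1.5, 0.4, 6.6]
width: 0.0369
grasp_force: 58.4
t 43.50 pos [ 0.5365 -0.2962  0.0373] th 90.0 | shift [ 1.5 -1.6  7.8] rotvec [-0.002  0.003  0.   ] | F [-1.5  0.4  6.6] w 36.9 gf 58.4 q6 -2.27
```

```bash
python3 -m inch '[0,0,-10,0,0,0,20,0,0,-25,0,0,0,20,0,0,-40,0,0,0,20,0,0,-45,0,0,0,20,0,0,-40,0,0,0,20,-4,40,0,0,0,0,20,-4,45,0,0,0,0,20,-4,45,0,0,0,0,20,-4,45,0,0,0,0,20,-4,45,0,0,0,0,20,-4,45,0,0,0,0,20,-5,40,0,0,0,0,20]';python3 -m inch '[0,0,0,0,0,0,20,0,0,0,0,0,0,20]';python3 -c "
from h import *
togo(.5667,.014,.0933,90)"
```

```text
time: 44.7
tool_pos: [0.5638, 0.012, 0.1956]
ee_rot: [-0.0, 1.0, 0.0, 0.0]
wrist_force: [0.5, -0.5, -0.4]
width: 0.037
grasp_force: 58.6
time: 44.9
tool_pos: [0.564, 0.0105, 0.1953]
ee_rot: [-0.001, 1.0, -0.0, 0.0]
wrist_force: [0.5, -0.1, -1.2]
width: 0.0368
grasp_force: 58.6
t 44.90 pos [0.564  0.0105 0.1953] th 90.1 | shift [ -2.7   3.5 102. ] rotvec [-0.001  0.001  0.002] | F [ 0.5 -0.1 -1.2] w 36.8 gf 58.6 q6 -1.77
```

```bash
python3 -m inch '[-3,3,20,0,0,0,20,0,0,30,0,0,0,20,0,0,30,0,0,0,20,0,0,12,0,0,0,20,0,0,0,0,0,0,20]';python3 -c "
from h import *
togo(.5667,.014,.0933,90)"
```

```text
time: 45.4
tool_pos: [0.5655, 0.012, 0.101]
ee_rot: [0.001, 1.0, 0.0, -0.002]
wrist_force: [-0.5, -0.4, -1.2]
width: 0.0367
grasp_force: 58.6
t 45.40 pos [0.5655 0.012  0.101 ] th 89.9 | shift [-1.2  2.   7.7] rotvec [ 0.001 -0.004 -0.001] | F [-0.5 -0.4 -1.2] w 36.7 gf 58.6 q6 -1.76
```

```bash
python3 -m inch '[-1,2,3,0,0,0,20,0,0,2,0,0,0,20,0,0,0,0,0,0,20]';python3 -c "
from h import *
togo(.5667,.014,.0933,90)";python3 -m inch '[0,0,1,0,0,0,20,0,0,1,0,0,0,20,0,0,0,0,0,0,20]';python3 -c "
from h import *
togo(.5667,.014,.0933,90)"
```

```text
time: 45.7
tool_pos: [0.5689, 0.0147, 0.0989]
ee_rot: [-0.0, 1.0, -0.0, 0.001]
wrist_force: [-0.3, 0.4, -0.7]
width: 0.037
grasp_force: 58.6
t 45.70 pos [0.5689 0.0147 0.0989] th 90.0 | shift [ 2.2 -0.7  5.6] rotvec [-0.     0.002  0.   ] | F [-0.3  0.4 -0.7] w 37.0 gf 58.6 q6 -1.76
time: 46.0
tool_pos: [0.5681, 0.0149, 0.0958]
ee_rot: [-0.0, 1.0, 0.0, 0.0]
wrist_force: [-0.4, -0.5, -1.8]
width: 0.0364
grasp_force: 58.6
t 46.00 pos [0.5681 0.0149 0.0958] th 90.0 | shift [ 1.4 -0.9  2.5] rotvec [0. 0. 0.] | F [-0.4 -0.5 -1.8] w 36.4 gf 58.6 q6 -1.76
```

```bash
python3 -m inch '[1,-1,1,0,0,0,20,0,0,1,0,0,0,20,0,0,0,0,0,0,20]';python3 -c "
from h import *
togo(.5667,.014,.0933,90)";python3 -m inch '[0,0,1,0,0,0,20,0,0,0,0,0,0,20]';python3 -c "
from h import *
togo(.5667,.014,.0933,90)"
```

```text
time: 46.3
tool_pos: [0.5669, 0.0138, 0.0935]
ee_rot: [-0.0, 1.0, 0.0, -0.0]
wrist_force: [-0.9, 0.4, -1.6]
width: 0.0365
grasp_force: 58.6
t 46.30 pos [0.5669 0.0138 0.0935] th 90.0 | shift [0.2 0.2 0.2] rotvec [ 0. -0.  0.] | F [-0.9  0.4 -1.6] w 36.5 gf 58.6 q6 -1.76
time: 46.5
tool_pos: [0.5672, 0.0139, 0.0933]
ee_rot: [-0.0, 1.0, -0.0, 0.0]
wrist_force: [-2.6, -0.3, 4.4]
width: 0.0367
grasp_force: 59.6
t 46.50 pos [0.5672 0.0139 0.0933] th 90.0 | shift [0.5 0.1 0. ] rotvec [-0.  0.  0.] | F [-2.6 -0.3  4.4] w 36.7 gf 59.6 q6 -1.76
```

Contact with the lid at exactly the expected height. I release, rise and head to the cup: tray grip at TCP (0.4202,-0.2992,0.0946), tool y axis at 100.4°.

```bash
python3 -m inch '[0,0,0,0,0,0,45,0,0,0,0,0,0,60,0,0,0,0,0,0,70,0,0,0,0,0,0,70,0,0,-15,0,0,0,70,0,0,-40,0,0,0,85,0,0,-50,0,0,0,85,0,0,-50,0,0,0,85,0,0,0,0,0,-0.14,85,0,0,0,0,0,-0.04,85]';python3 -c "
from h import *
togo(.4202,-.2992,.24,100.4)"
```

```text
time: 47.5
tool_pos: [0.5685, 0.0136, 0.2519]
ee_rot: [-0.092, 0.996, -0.001, 0.003]
wrist_force: [-0.4, -0.1, -0.1]
width: 0.0853
grasp_force: 0.0
t 47.50 pos [0.5685 0.0136 0.2519] th 100.5 | shift [ 202.4 -280.9   11.9] rotvec [-0.002  0.006  0.002] | F [-0.4 -0.1 -0.1] w 85.3 gf 0.0 q6 -1.94
```

```bash
python3 -m inch '[22,-30,0,0,0,0,85,30,-42,0,0,0,0,85,30,-42,0,0,0,0,85,30,-42,0,0,0,0,85,30,-42,0,0,0,0,85,30,-42,0,0,0,0,85,30,-41,0,0,0,0,85,0,0,0,0,0,0,85,0,0,0,0,0,0,85]';python3 -c "
from h import *
togo(.4202,-.2992,.0950,100.4)
for n in('top','scene'):
    q=read_camera(n);A=cloud(q,np.ones((480,640),bool))
    s=A[(np.hypot(A[:,0]-.565,A[:,1]-.014)<.03)&(A[:,2]>.115)&(A[:,2]<.14)];print(n,'jar top',box(s),s[:,2].max())"
```

```text
time: 48.4
tool_pos: [0.4222, -0.2915, 0.2487]
ee_rot: [-0.089, 0.996, -0.0, 0.0]
wrist_force: [1.1, 1.4, 0.7]
width: 0.085
grasp_force: 0.0
t 48.40 pos [ 0.4222 -0.2915  0.2487] th 100.2 | shift [  3.3  -7.2 153.7] rotvec [-0.     0.001 -0.004] | F [1.1 1.4 0.7] w 85.0 gf 0.0 q6 -2.59
top jar top (array([563.9,  14.8]), array([31.3, 32. ]), 85.7) 0.13010631935754832
scene jar top (array([568.6,  12.7]), array([32.1, 34.2]), 40.9) 0.13062158927252285
```

The jar is back within about 2 mm. Now grip the cup.

```bash
python3 -m inch '[3,-7,25,0,0,0,85,0,0,35,0,0,0,85,0,0,35,0,0,0,85,0,0,30,0,0,0,85,0,0,18,0,0,0,85,0,0,8,0,0,0,85,0,0,0,0,0,0,85]';python3 -c "
from h import *
togo(.4202,-.2992,.0950,100.4)";python3 -m inch '[0,0,0,0,0,0,60,0,0,0,0,0,0,45,0,0,0,0,0,0,30,0,0,0,0,0,0,20,0,0,0,0,0,0,0,0,0,0,0,0,0,0,0,0,0,0,0,0,0]';python3 -c "
from h import *
togo(.4202,-.2992,.0950,100.4)"
```

```text
time: 49.2
tool_pos: [0.421, -0.2967, 0.0961]
ee_rot: [-0.091, 0.996, 0.001, -0.001]
wrist_force: [0.3, -0.5, -0.0]
width: 0.0848
grasp_force: 0.0
t 49.20 pos [ 0.421  -0.2967  0.0961] th 100.4 | shift [ 1.3 -2.3  1.1] rotvec [ 0.002 -0.001  0.001] | F [ 0.3 -0.5 -0. ] w 84.8 gf 0.0 q6 -2.60
time: 49.9
tool_pos: [0.4215, -0.2992, 0.0981]
ee_rot: [-0.09, 0.996, -0.001, 0.001]
wrist_force: [-0.4, -0.7, 5.9]
width: 0.0307
grasp_force: 59.3
t 49.90 pos [ 0.4215 -0.2992  0.0981] th 100.3 | shift [1.3 0.3 3.1] rotvec [-0.002  0.001 -0.001] | F [-0.4 -0.7  5.9] w 30.7 gf 59.3 q6 -2.60
```

```bash
python3 -m inch '[0,0,-10,0,0,0,0,0,0,-25,0,0,0,0,0,0,-40,0,0,0,0,0,0,-45,0,0,0,0,0,0,-40,0,0,0,0,-20,18,0,0,0,0,0,-30,27,0,0,0,0,0,-30,27,0,0,0,0,0,-30,27,0,0,0,0,0,-20,18,0,0,0,0,0,0,0,0,0,0,0,0]';python3 -c "
from h import *
togo(.6016,-.1221,.1546,117.6)"
```

```text
time: 51.0
tool_pos: [0.5286, -0.1566, 0.2562]
ee_rot: [-0.092, 0.996, 0.001, -0.0]
wrist_force: [-0.2, -0.5, -2.5]
width: 0.0308
grasp_force: 59.2
t 51.00 pos [ 0.5286 -0.1566  0.2562] th 100.6 | shift [-80.7  -3.3 101.6] rotvec [ 0.002 -0.    -0.297] | F [-0.2 -0.5 -2.5] w 30.8 gf 59.2 q6 -2.26
```

```bash
python3 -m inch '[0,0,0,0,0,-0.1,0,0,0,0,0,0,-0.1,0,0,0,0,0,0,-0.097,0,-20,-1,0,0,0,0,0,-30,-1,0,0,0,0,0,-30,-1,20,0,0,0,0,0,0,30,0,0,0,0,0,0,30,0,0,0,0,0,0,12,0,0,0,0,0,0,0,0,0,0,0]';python3 -c "
from h import *
togo(.6016,-.1221,.1546,117.6)"
```

```text
time: 52.0
tool_pos: [0.5981, -0.1255, 0.1622]
ee_rot: [-0.236, 0.972, 0.002, -0.002]
wrist_force: [-0.2, -0.4, -2.0]
width: 0.0306
grasp_force: 59.2
t 52.00 pos [ 0.5981 -0.1255  0.1622] th 117.3 | shift [-4.6  1.4  7.6] rotvec [ 0.004 -0.004 -0.005] | F [-0.2 -0.4 -2. ] w 30.6 gf 59.2 q6 -2.45
```

```bash
python3 -m inch '[-4,1,3,0,0,-0.005,0,0,0,2,0,0,0,0,0,0,0,0,0,0,0]';python3 -c "
from h import *
togo(.6016,-.1221,.1541,117.6)";python3 -m inch '[0,0,1,0,0,0,0,0,0,0,0,0,0,0]';python3 -c "
from h import *
togo(.6016,-.1221,.1541,117.6)"
```

```text
time: 52.3
tool_pos: [0.604, -0.1233, 0.161]
ee_rot: [-0.239, 0.971, -0.001, 0.001]
wrist_force: [-0.4, -1.1, -3.0]
width: 0.0306
grasp_force: 59.2
t 52.30 pos [ 0.604  -0.1233  0.161 ] th 117.6 | shift [1.5 2.2 6.9] rotvec [-0.002  0.001  0.001] | F [-0.4 -1.1 -3. ] w 30.6 gf 59.2 q6 -2.45
time: 52.5
tool_pos: [0.6034, -0.1231, 0.1592]
ee_rot: [-0.239, 0.971, -0.0, 0.0]
wrist_force: [0.7, 1.1, -2.3]
width: 0.0307
grasp_force: 59.2
t 52.50 pos [ 0.6034 -0.1231  0.1592] th 117.6 | shift [1.2 1.8 5.1] rotvec [-0.001  0.     0.001] | F [ 0.7  1.1 -2.3] w 30.7 gf 59.2 q6 -2.45
```

```bash
python3 -m inch '[1,1,2,0,0,0,0,0,0,2,0,0,0,0,0,0,0,0,0,0,0]';python3 -c "
from h import *
togo(.6016,-.1221,.1541,117.6)";python3 -m inch '[0,0,1,0,0,0,0,0,0,0,0,0,0,0]';python3 -c "
from h import *
togo(.6016,-.1221,.1541,117.6)"
```

```text
time: 52.8
tool_pos: [0.6017, -0.1225, 0.1543]
ee_rot: [-0.239, 0.971, 0.0, -0.0]
wrist_force: [0.1, -0.1, -2.2]
width: 0.0304
grasp_force: 59.2
t 52.80 pos [ 0.6017 -0.1225  0.1543] th 117.6 | shift [-0.1  0.4  0.2] rotvec [ 0. -0.  0.] | F [ 0.1 -0.1 -2.2] w 30.4 gf 59.2 q6 -2.45
time: 53.0
tool_pos: [0.6022, -0.1225, 0.1541]
ee_rot: [-0.239, 0.971, -0.0, 0.0]
wrist_force: [-0.9, 0.1, 0.2]
width: 0.0306
grasp_force: 59.6
t 53.00 pos [ 0.6022 -0.1225  0.1541] th 117.6 | shift [0.3 0.6 0. ] rotvec [-0.     0.001  0.001] | F [-0.9  0.1  0.2] w 30.6 gf 59.6 q6 -2.45
```

The cup touches the lid at the expected height. Release, retreat and make a final check.

```bash
python3 -m inch '[0,0,0,0,0,0,45,0,0,0,0,0,0,60,0,0,0,0,0,0,85,0,0,0,0,0,0,85,0,0,0,0,0,0,85,0,0,-15,0,0,0,85,0,0,-40,0,0,0,85,0,0,-50,0,0,0,85,0,0,-40,0,0,0,85,40,0,0,0,0,0,85,45,0,0,0,0,0,85,45,0,0,0,0,0,85]';python3 -m inch '[45,0,0,0,0,0,85,45,0,0,0,0,0,85,0,0,0,0,0,0,85,0,0,0,0,0,0,85]';python3 - <<'E'
from h import *
from scipy.optimize import least_squares
As=[]
for n in('top','scene'):
    q=read_camera(n);A=cloud(q,np.ones((480,640),bool));As.append(A)
    for t in('tan_fork','tan_spoon','silver_spoon'):
        for o in outline_of(q,t)[:2]:
            v,u=np.nonzero(o['mask']);print(n,t,round(o['confidence'],2),box(at_z(q,np.c_[u,v],.010)))
    save(q,f'end_{n}.png')
A=np.vstack(As)
for nm,c,r,a,b in(("cup",(.598,-.123),.045,.075,.1),("cup",(.598,-.123),.045,.1,.13),("jar",(.563,.014),.03,.08,.1)):
    s=A[(np.hypot(A[:,0]-c[0],A[:,1]-c[1])<r)&(A[:,2]>a)&(A[:,2]<b)]; f=lambda v:np.hypot(s[:,0]-v[0],s[:,1]-v[1])-v[2]; print(nm,least_squares(f,[*c,.025],loss="soft_l1",f_scale=.002).x.round(4))
a,b=[cv2.imread(f'pics/end_{n}.png') for n in('top','scene')]
cv2.imwrite('pics/end.png',np.hstack([cv2.resize(a[140:310,160:410],(500,340)),cv2.resize(b[170:350,220:490],None,fx=1.1,fy=1.89)[:340]]))
E
```

```text
time: 54.2
tool_pos: [0.4858, -0.1834, 0.3004]
ee_rot: [-0.239, 0.971, -0.001, 0.001]
wrist_force: [-0.9, -0.9, -0.4]
width: 0.0848
grasp_force: 0.0
time: 54.6
tool_pos: [0.4069, -0.2251, 0.3]
ee_rot: [-0.238, 0.971, -0.001, 0.001]
wrist_force: [1.0, 0.1, 0.4]
width: 0.0848
grasp_force: 0.0
top tan_spoon 0.63 (array([519.3, 236.7]), array([133.5,  29.5]), 0.5)
scene tan_fork 0.68 (array([499. , 286.6]), array([121.1,  16.8]), 3.2)
scene tan_spoon 0.77 (array([516. , 234.4]), array([130.3,  27.2]), 1.8)
cup [ 0.6026 -0.1238  0.0303]
cup [ 0.6028 -0.1233  0.026 ]
jar [0.566  0.0141 0.0211]
```

View pics/end.png

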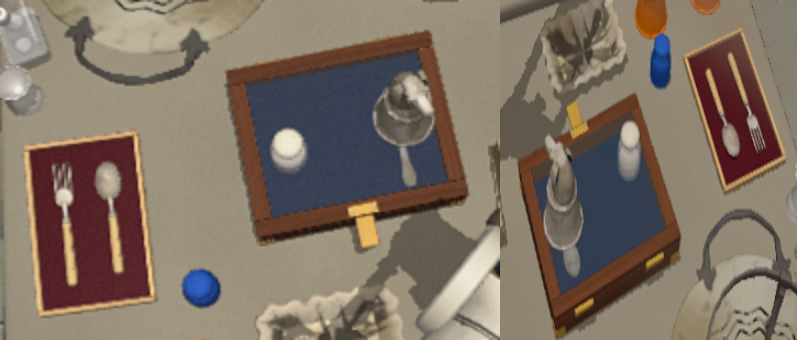

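The fork (65,225) and spoon (112,215) lie side by side in the viewing tray. The lid is shut with the cup (403,110) and jar (289,150) each within about 2 mm of their starts, and the silver spoon is in place.

```bash
python3 -c "
from bench import *
print(job_done())"
```

```text
the job is handed in; nothing more can be done
None
```

The job is handed in, though the judge gave no verdict back: the tan fork and spoon lie side by side on the viewing tray, the lid is shut, the cup and jar stand within about 2 mm of where they began, and the silver spoon is still in the case.

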